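Load and lock the bottle transit rack

TASK

Load every bottle standing on the table into the transit rack for the courier. First squeeze the follower's release lever, slide the follower back to its last notch and let go; then stand the bottles upright in a row in the trough, starting against the head block, squeeze again, bring the follower up to the notch that holds the row snugly and let go so that its pin is in the notch. Then fold the hold-down bar right down over the caps and turn the turnbutton over the bar's tab to secure it; do not disturb the other things on the table.

Things in the scene. Friction and masses are not known exactly. Their poses are not given: they have to be found in the camera images.
- rack: Fixed metal rack, 380 (y) x 200 mm. Origin: on its underside, mid-length, under the centre line of the trough. -x side (notched rail, grip, turnbutton) faces the robot; y runs from the head block (-y end, robot's right, 94 high) to the tail; z up. Trough 50 wide (x +-25), slick white floor 6 up, walls 36 high, y -125 to +184. Posts 86 high at x +95, y -136 and +184 carry the bar
- trough_head (a point): Point on the trough floor, in the middle of the foot of the head block's face; axes as the rack's, so y counts away from the head along the row. Bottle k of a tight row has its centre at y = 20 + 40 (k-1) mm, up to 5 more
- follower (a joint): Slide of the follower, m: clear length of trough between head face and follower plate (44 wide, top 82 above the table); grows to the tail, 0 to 0.250. Six notches, 0.045 to 0.245 in steps of 0.040: 40 mm a bottle plus 5. Notches are 13 mm wide for an 8 mm pin: 2.5 mm play either way when locked. The pin cannot be forced. Sliding friction 2 N
- release_lever (a joint): Release lever on the follower, rad: 0 = let go, pin home in a notch; 0.26 = squeezed right in (stop). Above 0.15 the pin is clear of the rail; resting on the rail between notches it reads about 0.15. Spring: 4 N at the pad to start, 10 N fully in. Keep it squeezed by gripping lever and fixed post together
- squeeze_grip (a point): On the follower's upright grip beside the trough: 62 mm to -x of the trough's centre line, 30 mm behind (tail side of) the plate's face, 98 above the table; rack's axes. Fixed post: x +4 to +16 of here, 30 wide in y, top 118 above the table; lever pad in front of it (-x), same size. Across both along x: 46 mm at rest (52 at the top), 36 squeezed (pad then upright, outer face 20 to -x of here)
- lever_pad (a point): Middle of the outer face of the lever's pad, on the robot's side
- hold_bar (a joint): Hinge of the hold-down bar, rad: 0 = down, level over the bottles' caps (underside 96 above the table, caps 94); 1.57 = upright behind the trough; 0 to 2.05. Axis along the rack's y at rack x +95, 92 above the table. Stiff: it stays where it is left; about 3 N at its grip moves it
- bar_grip (a point): Middle of the bar's grip rod, 11 thick, 60 long along the rack's y, 152 mm from the hinge axis. Bar down: rack x -57, y -55, 100 above the table, 45 mm in front of the bar and level with it. Bar upright: on top
- turnbutton (a joint): Turnbutton, upright axis at rack x -62, y -155, on a post 102 high; rad: 0 = wing along the rack's -y, clear of the bar's tab; 1.57 = wing along +x, over the tab; anticlockwise from above, 0 to 1.65. Stays where left (friction 0.05 N m). Tab with the bar down: rack x -40 to -10, y -171 to -139, top 102 high; the bar can come down only while the wing is clear
- button_grip (a point): In the middle of the turnbutton's upright fin, 127 above the table, 10 mm out from the turning axis towards the wing's tip. Fin: 9 thick, 54 long along the wing, top 137 above the table. Wing: 17 wide, 8 thick, 104 to 113 above the table, tip 48 from the axis
- bottle_a: White tablet bottle, 40 across and 88 high, with a ribbed screw cap 38 across, from 69 to 88 up; 74 g, a third full, its weight low down. Origin: centre of its base. May be absent: 3 to 5 stand on the table
- bottle_b: White tablet bottle, 40 across and 88 high, with a ribbed screw cap 38 across, from 69 to 88 up; 74 g, a third full, its weight low down. Origin: centre of its base. May be absent: 3 to 5 stand on the table
- bottle_c: White tablet bottle, 40 across and 88 high, with a ribbed screw cap 38 across, from 69 to 88 up; 74 g, a third full, its weight low down. Origin: centre of its base. May be absent: 3 to 5 stand on the table
- bottle_d: White tablet bottle, 40 across and 88 high, with a ribbed screw cap 38 across, from 69 to 88 up; 74 g, a third full, its weight low down. Origin: centre of its base. May be absent: 3 to 5 stand on the table
- bottle_e: White tablet bottle, 40 across and 88 high, with a ribbed screw cap 38 across, from 69 to 88 up; 74 g, a third full, its weight low down. Origin: centre of its base. May be absent: 3 to 5 stand on the table
- glue_stick: Bystander: standing glue stick, 28 x 90 high, on the left
- kit_pack: Bystander: small standing carton 24 x 78 x 112 high, front left
- tally_counter: Bystander: hand tally counter 33 x 48 x 52 high, front right
Not all that is in view belongs to the job. Leave any turquoise look-alike of the bottle_e alone. What is shaped like the bottle_a but purple is not meant.

How it is judged:
By the outcome, as a careful person would: the job done as asked, in the order asked, and still so for the second after the job is handed in, with the robot touching nothing.
Of bottle_a, bottle_b, bottle_c, bottle_d, bottle_e only 3 to 5 are there at a start; the rules pass over those that are not, and their reading is None.
At some moment in a run one of bottle_a, bottle_b, bottle_c, bottle_d, bottle_e may be knocked a few centimetres aside while the robot is not near it.
Once in a run the grip may slacken for a moment while it holds something.
It also fails if it takes over 208 s, if anything falls off the work surface, if the arm or the gripper's body presses on something with over 40 N, if the wrist force passes 120 N, or if a joint passes its speed limit or range.

ROBOT

A 6-joint arm with a two-finger parallel gripper is mounted at the origin on the work surface; the furniture and walls round the work are solid. World frame = base frame: x ahead of the robot, y to its left, z up, the work surface at z = 0. Lengths are in m, angles in rad, forces in N, time in s.
With the tool pointing down it reaches from about 0.425 to 0.95 m from the base axis. Payload 3.5 kg.
Tool frame: the origin (TCP) lies at the very end of the fingers, on their centre line; the grasp point (between the pads) lies 19 mm behind it (bot.hold_point_z is the distance from the TCP to the grasp point, in m); x points along the fingers, z is the direction in which the jaws open and shut, and the axes are right-handed (so a half turn about x gives the same grasp; the last joint's range is limited). The gripper opens to 85 mm and grips with 20 to 120 N. Pads are 22 mm wide; open, the fingers measure 114 mm over their backs; the gripper's body (76 mm by 85 mm) begins 54 mm behind the grasp point. The pads swing forward as they close: fully open they stand 13 mm farther back than shut.
Start: joints at [1.009, 0.286, 1.577, -0, 1.279, -0.15], TCP at [0.27, 0.619, 0.231] pointing down, gripper open.
Joint ranges: [-2.77, 2.77], [-0.9, 2.22], [0.21, 2.48], [-1.53, 4.67], [0.24, 2.81], [-2.84, 2.84]. Speed limits (rad/s): [2.79, 2.79, 3.14, 3.14, 3.14, 3.14].

INTERFACE

Orientations are given as a unit quaternion [x, y, z, w].
In Python, from rig import bot, vision gives the robot as it stands.
- The arm moves only by the tool servo_tool, never from a script. Its arguments are lists of equal length, an entry for each row: "rot": the turn, a rotation vector about the tool's x, y, z scaled (see below), a list of three; "offset": the shift along the tool's x, y, z scaled (see below), a list of three; "claw": the opening, from 0 (shut) to 1 (fully open). In form: {"rot": [[ax, ay, az], ...], "offset": [[dx, dy, dz], ...], "claw": [claw, ...]}. A call has 1 to 12 rows; each row shifts and turns the commanded pose from where the row before left it, along the tool's axes as they then stand; what a row does not reach is not made up. The controller multiplies each number of a shift by 100 mm and each number of a turn by 1.5 rad. A row lasts 1/10 s, in which the tool goes at most 50 mm and 8.59 degrees, less where a joint would pass 70% of its speed; a pose out of reach is approached as far as the arm can. A call with a number of a shift or a turn outside -1 to 1 is refused whole. A call with a gripper value outside its range is refused whole. The fingers move at their own pace and stop on an object; "force" is the grip in N (left out, the last holds). Time passes only in rows, so rows that do not move let the fingers close. It gives the time, the measured TCP pose, the force and the opening at its end, in the units of the state.
- bot.sense(): the state, without advancing time (a new reading comes with each control period).
- vision.read_camera(name): name is "scene" or "side" or "wrist"; returns a dict with "frame" (384x512x3 uint8, blue, green, red), "fx", "fy", "cx", "cy" (pixels), "position" and "attitude" of the camera in the world; the wrist camera has in their place "T_tool_cam" (4x4, takes a point from camera to tool coordinates, whose origin is the TCP and whose axes are the tool frame's). Camera axes: x right, y down, z forward; pixel columns grow to the right and rows downward; lengths in m; the calibration is good to about 2 mm. A picture is of the moment at which its call begins: read the wrist's pose just before it. There is no depth.
- bot.finish_job(): hands the job in, once; it reports no verdict.
Trained networks look in a picture, given as the dict that the camera call returned (one of the last four; its "shot" number tells which), for a name from the list of things; names that differ only in an ending like _2 or _b are one class to them, and where a whole thing is asked for, a point or a joint stands for the part that bears it (a point fixed in the world has none). Each returns a list of dicts, best first, with "conf" (0 to 1); they miss things now and then, are a little off and sometimes report something else, mostly with a low value. They report only what shows in the picture. A call takes as long as a camera call. They do not tell look-alikes from the thing itself.
- vision.search_frame(picture, target): "location" ([x, y, z] in m, in the coordinates of the camera as it stood for that picture, good to about 4 mm: the middle of the surface that is visible of it).
- vision.regions_of(picture, target): "region" (384x512 bool, what is visible of it).
- vision.spot_point(picture, target): "location" ([x, y, z] in m, in the coordinates of the camera as it stood for that picture, good to about 4 mm: a listed point, or the origin of a listed thing).
The state is a dict: "clock": time; "joint_positions": joint angles; "qvel": joint speeds; "effort": joint torques, N m; "tool_pos": TCP position; "tool_rot": TCP orientation; "wrist_force": force on the tool from outside, world axes, zero at the start; "torque": the same for the moment, N m; "finger_gap": opening from 0.0 (shut) to 1.0 (fully open).
Only numpy, scipy, OpenCV 4.12 (cv2) and the standard library are available. Lean on these libraries where they do the work, as an engineer would, in place of code of your own. Each camera call takes 0.05 s, during which the arm holds its last target. There are 200 camera calls.

## Working session

There is one attempt and no reset: what is moved stays moved. The work goes in short steps, Python scripts to look and compute and a tool call to move; the robot and the scene stay as the last step left them, time stands still between calls to the robot, and variables do not carry over. Pictures are saved under pics/ and viewed, about 12 in all and at most 16, crops included, and the job is handed in when it is done.

Besides the shell and the picture viewer there is one more tool, called by a JSON object that holds its "method" and its "body", one argument or row to a line. servo_tool: Moves the arm, as the interface text tells. Its arguments: {"type":"object","properties":{"rot":{"type":"array","items":{"type":"array","items":{"type":"number"}}},"offset":{"type":"array","items":{"type":"array","items":{"type":"number"}}},"claw":{"type":"array","items":{"type":"number"}},"force":{"type":"number"}},"required":["rot","offset","claw"]}

```bash
ls; mkdir -p pics
cat > h.py <<'E'
import numpy as np, cv2
from scipy.spatial.transform import Rotation as R
from rig import bot, vision
def shot(n):
    s=bot.sense(); p=vision.read_camera(n)
    if n=="wrist":
        T=np.eye(4);T[:3,:3]=R.from_quat(s["tool_rot"]).as_matrix();T[:3,3]=s["tool_pos"];W=T@np.array(p["T_tool_cam"])
    else:
        W=np.eye(4);a=np.array(p["attitude"]);W[:3,:3]=R.from_quat(a).as_matrix() if a.shape==(4,) else a;W[:3,3]=p["position"]
    return p,W
def world(W,l): return (W[:3,:3]@np.array(l)+W[:3,3])
def ray(p,W,u,v,z):
    d=W[:3,:3]@np.array([(u-p["cx"])/p["fx"],(v-p["cy"])/p["fy"],1]);return W[:3,3]+d*(z-W[2,3])/d[2]
def proj(p,W,X):
    c=W[:3,:3].T@(np.array(X)-W[:3,3]);return np.array([p["fx"]*c[0]/c[2]+p["cx"],p["fy"]*c[1]/c[2]+p["cy"]])
def st():
    s=bot.sense();m=R.from_quat(s["tool_rot"]).as_matrix();print("t",round(s["clock"],2),"tcp",np.round(s["tool_pos"],4),"F",np.round(s["wrist_force"],1),"gap",round(s["finger_gap"],3));print("toolaxes cols\n",np.round(m,3));return s
E
python3 - <<'E'
from h import *
st()
for n in("scene","side"):
    p,W=shot(n);cv2.imwrite(f"pics/{n}0.png",p["frame"]);print(n,np.round(W[:3,3],3),np.round(W[:3,2],2))
    for t in("rack","trough_head","squeeze_grip","lever_pad","bar_grip","button_grip","bottle_a","glue_stick","kit_pack","tally_counter"):
        for d in vision.spot_point(p,t)[:7]:
            w=world(W,d["location"]);print(t,round(d["conf"],2),np.round(w,3),proj(p,W,w).round())
E
```

```text
pics
t 0.0 tcp [0.2698 0.618  0.2299] F [ 0.3  0.4 -0.4] gap 0.997
toolaxes cols
 [[-0.001 -0.916  0.4  ]
 [-0.002  0.4    0.916]
 [-1.     0.    -0.002]]
scene [-0.16  -0.252  0.964] [ 0.58  0.27 -0.77]
rack 0.68 [ 0.515 -0.021  0.002] [278. 209.]
trough_head 0.89 [ 0.538 -0.144  0.008] [320. 216.]
squeeze_grip 0.96 [ 0.46  -0.043  0.104] [280. 204.]
lever_pad 0.46 [ 0.432 -0.044  0.094] [276. 214.]
lever_pad 0.35 [ 0.458 -0.042  0.1  ] [279. 205.]
bar_grip 0.79 [ 0.681 -0.046  0.236] [314. 117.]
button_grip 0.68 [ 0.494 -0.193  0.124] [339. 209.]
bottle_a 0.87 [ 0.474  0.305 -0.004] [177. 185.]
bottle_a 0.87 [0.374 0.328 0.003] [152. 204.]
bottle_a 0.83 [0.57  0.283 0.001] [198. 165.]
bottle_a 0.78 [ 0.521  0.418 -0.004] [155. 164.]
bottle_a 0.63 [ 0.545 -0.324 -0.   ] [382. 238.]
glue_stick 0.68 [0.399 0.435 0.001] [128. 187.]
kit_pack 0.62 [ 0.32   0.24  -0.005] [168. 230.]
tally_counter 0.71 [ 0.342 -0.236 -0.006] [329. 287.]
side [ 0.289 -1.347  1.071] [ 0.12  0.81 -0.57]
rack 0.85 [ 0.521 -0.021  0.001] [264. 214.]
rack 0.23 [ 0.493 -0.191  0.127] [265. 216.]
trough_head 0.46 [ 0.345 -0.237  0.001] [219. 261.]
squeeze_grip 0.97 [ 0.459 -0.046  0.096] [248. 198.]
lever_pad 0.43 [ 0.437 -0.048  0.096] [241. 199.]
bar_grip 0.72 [ 0.686 -0.046  0.234] [317. 158.]
button_grip 0.7 [ 0.493 -0.192  0.126] [265. 217.]
bottle_a 0.77 [ 0.568  0.282 -0.001] [264. 167.]
bottle_a 0.71 [ 0.479  0.306 -0.003] [242. 166.]
bottle_a 0.62 [ 0.379  0.328 -0.001] [216. 164.]
bottle_a 0.48 [ 0.528  0.413 -0.   ] [250. 151.]
glue_stick 0.58 [0.407 0.431 0.   ] [221. 150.]
kit_pack 0.78 [0.324 0.239 0.   ] [204. 177.]
tally_counter 0.5 [ 0.348 -0.237  0.   ] [220. 261.]
```

```bash
python3 -c "
import cv2
for n in('scene','side'):
    a=cv2.imread(f'pics/{n}0.png');a=a[90:346,90:430] if n=='scene' else a[110:300,170:370];cv2.imwrite(f'pics/{n}0c.png',cv2.resize(a,None,fx=2.3 if n=='scene' else 3,fy=2.3 if n=='scene' else 3,interpolation=cv2.INTER_CUBIC))"
```

```text
(no output)
```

View pics/scene0c.png

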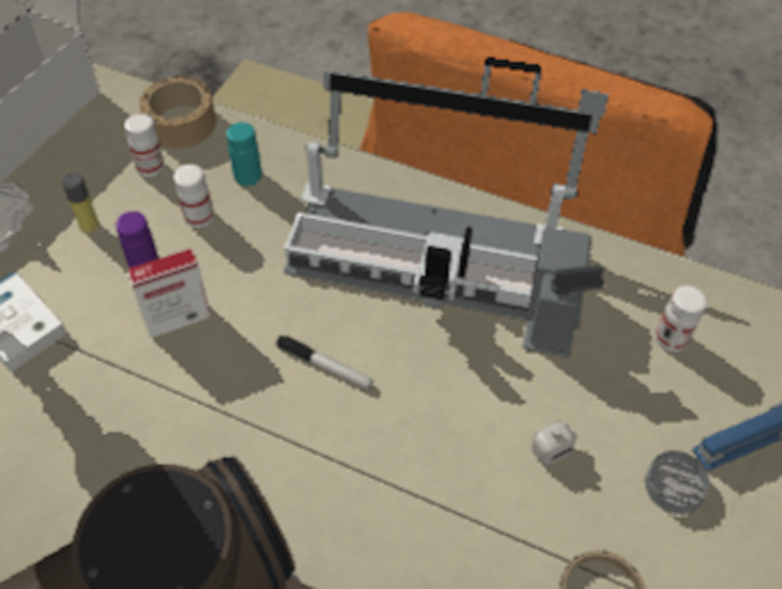

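View pics/side0c.png

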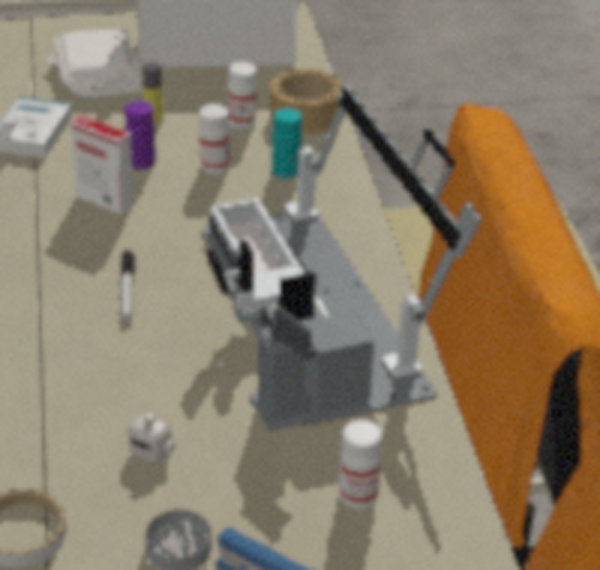

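Three white bottles (scene crop ~(145,145), (193,195), (681,318)) are the targets. The purple one (135,240) and turquoise one (243,155) are decoys. The bar leans back, the button wing points to -y, and the follower is mid-trough. I'll go over the rack for a wrist view.

```bash
cat >> h.py <<'E'
def go(pos,yaw,step=0.045,n=None,rows0=0):
    """rows (tool units) from measured pose to pos, tool x down, tool z at yaw deg"""
    s=st();m=R.from_quat(s["tool_rot"]);p=np.array(s["tool_pos"])
    def tgt(y):
        y=np.radians(y);z=np.array([np.cos(y),np.sin(y),0]);x=np.array([0,0,-1.]);return R.from_matrix(np.c_[x,np.cross(z,x),z])
    r=(m.inv()*tgt(yaw)).as_rotvec();d=np.array(pos)-p
    N=n or int(max(np.ceil(np.linalg.norm(d)/step),np.ceil(np.linalg.norm(r)/0.14),1))
    rot=[];off=[]
    for i in range(N):
        mi=m*R.from_rotvec(r*i/N);off.append((mi.inv().apply(d/N)/0.1).round(3).tolist());rot.append((r/N/1.5).round(4).tolist())
    print("N",N,"\nrot",rot,"\noff",off)
E
python3 -c "
from h import *
go([0.44,-0.02,0.32],9)"
```

```text
t 1.1 tcp [0.2701 0.6186 0.2313] F [-0.9 -0.  -0.6] gap 0.999
toolaxes cols
 [[-0.    -0.916  0.4  ]
 [ 0.     0.4    0.916]
 [-1.     0.     0.   ]]
N 15 
rot [[0.0445, 0.0, -0.0], [0.0445, 0.0, -0.0], [0.0445, 0.0, -0.0], [0.0445, 0.0, -0.0], [0.0445, 0.0, -0.0], [0.0445, 0.0, -0.0], [0.0445, 0.0, -0.0], [0.0445, 0.0, -0.0], [0.0445, 0.0, -0.0], [0.0445, 0.0, -0.0], [0.0445, 0.0, -0.0], [0.0445, 0.0, -0.0], [0.0445, 0.0, -0.0], [0.0445, 0.0, -0.0], [0.0445, 0.0, -0.0]] 
off [[-0.059, -0.274, -0.345], [-0.059, -0.297, -0.326], [-0.059, -0.318, -0.305], [-0.059, -0.337, -0.283], [-0.059, -0.355, -0.26], [-0.059, -0.372, -0.236], [-0.059, -0.387, -0.211], [-0.059, -0.4, -0.184], [-0.059, -0.412, -0.157], [-0.059, -0.421, -0.129], [-0.059, -0.429, -0.101], [-0.059, -0.435, -0.072], [-0.059, -0.438, -0.043], [-0.059, -0.44, -0.014], [-0.059, -0.44, 0.016]]
```

{"method": "servo_tool", "body": {
  "rot": [
    [0.0445, 0, 0],
    [0.0445, 0, 0],
    [0.0445, 0, 0],
    [0.0445, 0, 0],
    [0.0445, 0, 0],
    [0.0445, 0, 0],
    [0.0445, 0, 0],
    [0.0445, 0, 0],
    [0.0445, 0, 0],
    [0.0445, 0, 0],
    [0.0445, 0, 0],
    [0.0445, 0, 0]
  ],
  "offset": [
    [-0.06, -0.274, -0.345],
    [-0.06, -0.297, -0.326],
    [-0.06, -0.318, -0.305],
    [-0.06, -0.337, -0.283],
    [-0.06, -0.355, -0.26],
    [-0.06, -0.372, -0.236],
    [-0.06, -0.387, -0.211],
    [-0.06, -0.4, -0.184],
    [-0.06, -0.412, -0.157],
    [-0.06, -0.421, -0.129],
    [-0.06, -0.429, -0.101],
    [-0.06, -0.435, -0.072]
  ],
  "claw": [1, 1, 1, 1, 1, 1, 1, 1, 1, 1, 1, 1]
}}

```text
clock: 2.3
tool_pos: [0.4062, 0.1061, 0.304]
tool_rot: [-0.125, 0.695, 0.125, 0.696]
wrist_force: [1.0, -0.2, -0.0]
finger_gap: 1.002
```

{"method": "servo_tool", "body": {
  "rot": [
    [0.0445, 0, 0],
    [0.0445, 0, 0],
    [0.0445, 0, 0],
    [0, 0, 0],
    [0, 0, 0]
  ],
  "offset": [
    [-0.06, -0.438, -0.043],
    [-0.06, -0.44, -0.014],
    [-0.06, -0.44, 0.016],
    [0, 0, 0],
    [0, 0, 0]
  ],
  "claw": [1, 1, 1, 1, 1]
}}

```text
clock: 2.8
tool_pos: [0.4402, -0.0206, 0.3214]
tool_rot: [-0.055, 0.705, 0.055, 0.705]
wrist_force: [0.3, 0.3, -0.2]
finger_gap: 0.999
```

Run:
```python
from h import *
st();p,W=shot("wrist");cv2.imwrite("pics/w1.png",p["frame"]);print(W.round(3),p["fx"],p["cx"],p["cy"])
for t in("rack","trough_head","squeeze_grip","lever_pad","bar_grip","button_grip"):
    for d in vision.spot_point(p,t)[:2]:
        w=world(W,d["location"]);print(t,round(d["conf"],2),np.round(w,3),proj(p,W,w).round())
```

```text
t 2.8 tcp [ 0.4402 -0.0206  0.3214] F [ 0.3  0.3 -0.2] gap 0.999
toolaxes cols
 [[-0.    -0.155  0.988]
 [ 0.001  0.988  0.155]
 [-1.     0.001  0.   ]]
[[ 0.988  0.148  0.044  0.429]
 [ 0.155 -0.947 -0.281  0.05 ]
 [ 0.     0.284 -0.959  0.464]
 [ 0.     0.     0.     1.   ]] 324.3119046204378 254.788800568985 188.22745033919455
rack 0.72 [ 0.522 -0.021 -0.001] [310. 153.]
trough_head 0.68 [ 0.539 -0.144  0.007] [305. 234.]
squeeze_grip 0.77 [ 0.46  -0.042  0.097] [268. 177.]
squeeze_grip 0.52 [ 0.492 -0.195  0.124] [274. 307.]
lever_pad 0.91 [ 0.433 -0.048  0.097] [245. 179.]
button_grip 0.58 [ 0.494 -0.194  0.126] [276. 307.]
```

View pics/w1.png

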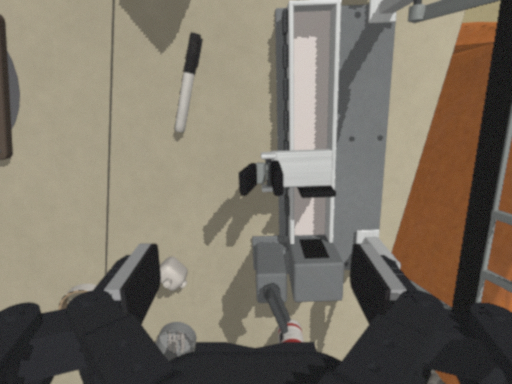

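The view shows the rack nearly aligned with the image. The grip is at (268,177), the head block at (315,260), and the turnbutton fin is slanted at about (278,308), so the wing is partly turned. I'll compute the yaw from the trough edges.

Run:
```python
from h import *
s=bot.sense();p,W=shot("wrist")
g=cv2.cvtColor(p["frame"],cv2.COLOR_BGR2GRAY)
for v in(20,50,80,110,130,205,225):
    r=g[v,270:350].astype(int);print(v,"L",[ (270+i,r[i]) for i in range(12,26)][::1] if v in(20,225) else "", "whites",[270+i for i in range(80) if r[i]>175][:3],[270+i for i in range(80) if r[i]>175][-3:])
a=ray(p,W,314,4,.036);b=ray(p,W,312.5,238,.036);print(a,b,np.degrees(np.arctan2(-(a-b)[0],(a-b)[1])))
go([0.460-0.002,-0.043,0.15],9)
```

```text
20 L [(282, np.int64(72)), (283, np.int64(62)), (284, np.int64(66)), (285, np.int64(70)), (286, np.int64(62)), (287, np.int64(62)), (288, np.int64(99)), (289, np.int64(155)), (290, np.int64(194)), (291, np.int64(210)), (292, np.int64(212)), (293, np.int64(194)), (294, np.int64(165)), (295, np.int64(146))] whites [290, 291, 292] [338, 339, 340]
50 L  whites [290, 291, 292] [336, 337, 338]
80 L  whites [290, 291, 292] [335, 336, 337]
110 L  whites [290, 291, 292] [334, 335, 336]
130 L  whites [290, 291, 292] [333, 334, 335]
205 L  whites [309, 310, 311] [331, 332, 333]
225 L [(282, np.int64(81)), (283, np.int64(81)), (284, np.int64(79)), (285, np.int64(66)), (286, np.int64(58)), (287, np.int64(74)), (288, np.int64(107)), (289, np.int64(137)), (290, np.int64(174)), (291, np.int64(197)), (292, np.int64(201)), (293, np.int64(183)), (294, np.int64(157)), (295, np.int64(165))] whites [291, 292, 293] [330, 331, 332]
[0.48213976 0.16110033 0.036     ] [ 0.54342541 -0.13427652  0.036     ] 11.7215815736863
t 3.2 tcp [ 0.44   -0.019   0.3213] F [-0.3 -0.3  0.1] gap 0.995
toolaxes cols
 [[ 0.    -0.159  0.987]
 [ 0.     0.987  0.159]
 [-1.     0.     0.   ]]
N 4 
rot [[0.0004, 0.0, -0.0], [0.0004, 0.0, -0.0], [0.0004, 0.0, -0.0], [0.0004, 0.0, -0.0]] 
off [[0.428, -0.066, 0.035], [0.428, -0.066, 0.035], [0.428, -0.066, 0.035], [0.428, -0.066, 0.035]]
```

Run:
```python
from h import *
p,W=shot("wrist")
P=np.array([ray(p,W,(l+r)/2,v,.036) for v,l,r in((20,289,340.5),(50,289,338.5),(80,289.3,337.5),(110,289.5,336.3),(130,289.5,335.5),(225,290,332.5))])
k,c=np.polyfit(P[:,1],P[:,0],1);y=-np.arctan(k);print("yaw",np.degrees(y),"x at y=0",c,"resid",P[:,0]-k*P[:,1]-c, "x at -.144,-.021",c+k*np.array([-.144,-.021]))
# trough wall: tail end
g=cv2.cvtColor(p["frame"],cv2.COLOR_BGR2GRAY);print(g[0:12,315],g[228:246,300],g[228:246,325])
ex=np.array([np.cos(y),np.sin(y)]);ey=np.array([-np.sin(y),np.cos(y)])
h=np.array([.5385,-.144]);
for n,q in dict(origin=(.5205,-.021),grip=(.460,-.043),but=(.494,-.194),bar=(.683,-.046)).items(): d=np.array(q)-h;print(n,d@ex,d@ey)
```

```text
yaw 11.113519778564932 x at y=0 0.5147049426912315 resid [ 4.06935654e-04 -2.28862449e-04 -6.67838600e-05 -9.27617433e-05
 -1.99621979e-04  1.81094377e-04] x at -.144,-.021 [0.54299191 0.51883013]
[171 194 217 214 201 179 136 105 100 100  97 106] [204 204 204 204 202 202 199 187 151 117  99  89  68  44  39  44  51  60] [121 119 120 121 119 121 116 110  97  89  74  70  68  73  88  99 101 103]
origin 0.006046232170610032 0.12416296982812176
grip -0.057559801185228965 0.11423711869404317
but -0.05330317634634874 -0.040484829151054204
bar 0.1606800657300011 0.0683093439948192
```

```bash
cat >> h.py <<'E'
YAW=11.1;O=np.array([.5188,-.0212]);_y=np.radians(YAW);EX=np.array([np.cos(_y),np.sin(_y)]);EY=np.array([-np.sin(_y),np.cos(_y)])
def rk(x,y,z): return np.r_[O+x/1e3*EX+y/1e3*EY,z/1e3]
def inr(w): d=np.array(w[:2])-O;return np.round([d@EX*1e3,d@EY*1e3,w[2]*1e3],1)
E
python3 - <<'E'
from h import *
go(rk(-64,-10,84),YAW,n=6)
E
```

```text
t 3.25 tcp [ 0.4401 -0.0192  0.3213] F [-0.7  0.2  0.1] gap 1.003
toolaxes cols
 [[ 0.    -0.159  0.987]
 [ 0.     0.987  0.159]
 [-1.     0.     0.   ]]
N 6 
rot [[-0.0038, 0.0, -0.0], [-0.0038, 0.0, -0.0], [-0.0038, 0.0, -0.0], [-0.0038, 0.0, -0.0], [-0.0038, 0.0, -0.0], [-0.0038, 0.0, -0.0]] 
off [[0.396, -0.044, 0.023], [0.396, -0.045, 0.023], [0.396, -0.045, 0.022], [0.396, -0.045, 0.022], [0.396, -0.045, 0.022], [0.396, -0.045, 0.022]]
```

{"method": "servo_tool", "body": {
  "rot": [
    [-0.0038, 0, 0],
    [-0.0038, 0, 0],
    [-0.0038, 0, 0],
    [-0.0038, 0, 0],
    [-0.0038, 0, 0],
    [-0.0038, 0, 0],
    [0, 0, 0],
    [0, 0, 0],
    [0, 0, 0]
  ],
  "offset": [
    [0.396, -0.067, 0.033],
    [0.396, -0.067, 0.033],
    [0.396, -0.067, 0.033],
    [0.396, -0.067, 0.033],
    [0.3, 0, 0],
    [0.2, 0, 0],
    [0.15, 0, 0],
    [0.142, 0, 0],
    [0, 0, 0]
  ],
  "claw": [1, 1, 1, 1, 1, 1, 1, 1, 1]
}}

```text
clock: 4.15
tool_pos: [0.456, -0.0434, 0.0816]
tool_rot: [-0.067, 0.705, 0.069, 0.702]
wrist_force: [0.1, 1.2, 0.8]
finger_gap: 0.997
```

Run:
```python
from h import *
s=st();print(inr(s["tool_pos"]));p,W=shot("wrist");cv2.imwrite("pics/w2.png",p["frame"])
for t in("squeeze_grip","lever_pad"):
    for d in vision.spot_point(p,t)[:1]:
        w=world(W,d["location"]);print(t,round(d["conf"],2),inr(w),proj(p,W,w).round())
```

```text
t 4.15 tcp [ 0.456  -0.0434  0.0816] F [0.1 1.2 0.8] gap 0.997
toolaxes cols
 [[-0.005 -0.191  0.982]
 [ 0.002  0.982  0.191]
 [-1.     0.002 -0.004]]
[-65.9  -9.7  81.6]
squeeze_grip 0.58 [-59.4  -9.6  98.8] [269. 264.]
lever_pad 0.75 [-88.2 -11.5  93.9] [204. 262.]
```

View pics/w2.png

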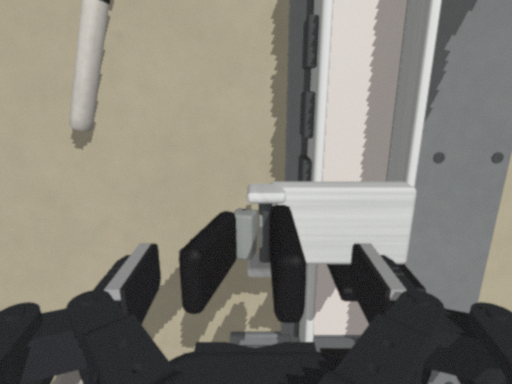

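The post (285,260) and lever pad (210,260) sit between the jaws, so I'm squeezing.

{"method": "servo_tool", "body": {
  "rot": [
    [0, 0, 0],
    [0, 0, 0],
    [0, 0, 0],
    [0, 0, 0],
    [0, 0, 0],
    [0, 0, 0],
    [0, 0, 0],
    [0, 0, 0],
    [0, 0, 0],
    [0, 0, 0]
  ],
  "offset": [
    [0, 0, 0.02],
    [0, 0, 0],
    [0, 0, 0],
    [0, 0, 0],
    [0, 0, 0],
    [0, 0, 0],
    [0, 0, 0],
    [0, 0, 0],
    [0, 0, 0],
    [0, 0, 0]
  ],
  "claw": [0.5, 0.3, 0.2, 0.1, 0.1, 0.1, 0.1, 0.1, 0.1, 0.1],
  "force": 40
}}

```text
clock: 5.3
tool_pos: [0.458, -0.044, 0.0845]
tool_rot: [-0.068, 0.706, 0.068, 0.702]
wrist_force: [-6.2, -1.5, 6.3]
finger_gap: 0.406
```

{"method": "servo_tool", "body": {
  "rot": [
    [0, 0, 0],
    [0, 0, 0],
    [0, 0, 0],
    [0, 0, 0],
    [0, 0, 0],
    [0, 0, 0],
    [0, 0, 0],
    [0, 0, 0],
    [0, 0, 0],
    [0, 0, 0]
  ],
  "offset": [
    [0, 0.1, 0],
    [0, 0.2, 0],
    [0, 0.2, 0],
    [0, 0.2, 0],
    [0, 0.2, 0],
    [0, 0.2, 0],
    [0, 0.2, 0],
    [0, 0.2, 0],
    [0, 0.1, 0],
    [0, 0, 0]
  ],
  "claw": [0.1, 0.1, 0.1, 0.1, 0.1, 0.1, 0.1, 0.1, 0.1, 0.1]
}}

```text
clock: 6.3
tool_pos: [0.427, 0.1144, 0.0845]
tool_rot: [-0.068, 0.706, 0.069, 0.702]
wrist_force: [-6.8, 0.9, 7.2]
finger_gap: 0.408
```

Run:
```python
from h import *
s=st();print(inr(s["tool_pos"]));p,W=shot("wrist");cv2.imwrite("pics/w3.png",p["frame"])
for n in("scene","side"):
  p,W=shot(n)
  for t in("squeeze_grip",):
    for d in vision.spot_point(p,t)[:1]:
        w=world(W,d["location"]);print(t,round(d["conf"],2),inr(w))
```

```text
t 6.3 tcp [0.427  0.1144 0.0845] F [-6.8  0.9  7.2] gap 0.408
toolaxes cols
 [[-0.006 -0.193  0.981]
 [ 0.     0.981  0.193]
 [-1.     0.001 -0.006]]
[-64.  150.8  84.5]
squeeze_grip 0.91 [-66.  150.7 101. ]
squeeze_grip 0.71 [-60.5 149.5  96.2]
```

View pics/w3.png

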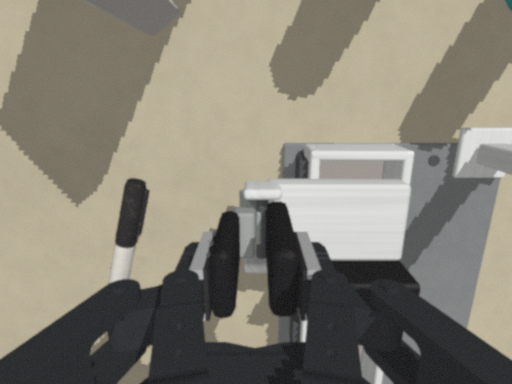

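{"method": "servo_tool", "body": {
  "rot": [
    [0, 0, 0],
    [0, 0, 0],
    [0, 0, 0],
    [0, 0, 0],
    [0, 0, 0],
    [0, 0, 0]
  ],
  "offset": [
    [0, 0, 0],
    [0, 0, 0],
    [0, 0, 0],
    [0, 0, 0],
    [0, 0, 0],
    [0, 0, 0]
  ],
  "claw": [0.6, 0.8, 1, 1, 1, 1]
}}

```text
clock: 7.15
tool_pos: [0.4299, 0.1133, 0.0843]
tool_rot: [-0.068, 0.703, 0.068, 0.704]
wrist_force: [-0.0, 0.4, -0.1]
finger_gap: 0.998
```

Run:
```python
from h import *
s=st();print(inr(s["tool_pos"]));p,W=shot("wrist");cv2.imwrite("pics/w4.png",p["frame"])
for t in("squeeze_grip","lever_pad"):
    for d in vision.spot_point(p,t)[:1]:
        w=world(W,d["location"]);print(t,round(d["conf"],2),inr(w),proj(p,W,w).round())
a=np.hstack([cv2.imread("pics/w2.png")[180:340,130:420],p["frame"][180:340,130:420]]);cv2.imwrite("pics/cmp.png",cv2.resize(a,None,fx=1.35,fy=1.35))
go(rk(-64,151,260),YAW,n=5)
```

```text
t 7.15 tcp [0.4299 0.1133 0.0843] F [-0.   0.4 -0.1] gap 0.998
toolaxes cols
 [[ 0.002 -0.191  0.982]
 [ 0.     0.982  0.191]
 [-1.    -0.     0.002]]
[-61.4 149.1  84.3]
squeeze_grip 0.69 [-62.2 151.8  96.4] [252. 253.]
lever_pad 0.85 [-88.4 149.3  96.5] [194. 258.]
t 7.3 tcp [0.4294 0.1133 0.0839] F [0.1 0.  0.1] gap 0.995
toolaxes cols
 [[ 0.001 -0.191  0.982]
 [-0.     0.982  0.191]
 [-1.    -0.     0.001]]
N 5 
rot [[-0.0002, 0.0001, 0.0], [-0.0002, 0.0001, 0.0], [-0.0002, 0.0001, 0.0], [-0.0002, 0.0001, 0.0], [-0.0002, 0.0001, 0.0]] 
off [[-0.352, 0.004, -0.004], [-0.352, 0.004, -0.004], [-0.352, 0.004, -0.004], [-0.352, 0.004, -0.004], [-0.352, 0.004, -0.004]]
```

View pics/cmp.png

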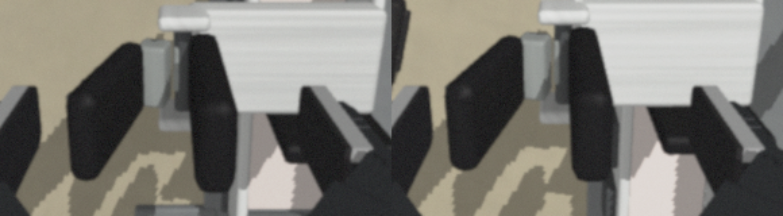

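The lever spread matches the locked state, so the pin is seated at the last notch. Next is bottle A.

{"method": "servo_tool", "body": {
  "rot": [
    [0, 0, 0],
    [0, 0, 0],
    [0, 0, 0],
    [0, 0, 0],
    [0, 0, 0],
    [0, 0, 0],
    [0, 0, 0],
    [0, 0, 0],
    [0, 0, 0],
    [0, 0, 0]
  ],
  "offset": [
    [-0.3, 0, 0],
    [-0.4, 0, 0],
    [-0.4, 0, 0],
    [-0.3, 0.2, 0.1],
    [0, 0.35, 0.15],
    [0, 0.35, 0.15],
    [0, 0.35, 0.15],
    [0, 0.35, 0.15],
    [0, 0.19, 0.13],
    [0, 0, 0]
  ],
  "claw": [1, 1, 1, 1, 1, 0.75, 0.75, 0.75, 0.75, 0.75]
}}

```text
clock: 8.3
tool_pos: [0.4768, 0.307, 0.2234]
tool_rot: [-0.069, 0.704, 0.069, 0.704]
wrist_force: [-0.4, -0.1, 0.8]
finger_gap: 0.751
```

```bash
cat >> h.py <<'E'
def bottles(n="wrist",save=None):
    p,W=shot(n)
    if save: cv2.imwrite(save,p["frame"])
    for d in vision.spot_point(p,"bottle_a"):
        w=world(W,d["location"]);u=proj(p,W,w+[0,0,.04]).round().astype(int)
        c=p["frame"][np.clip(u[1],0,383),np.clip(u[0],0,511)]
        print("bottle",round(d["conf"],2),w.round(3),u,"bgr",c)
E
python3 - <<'E'
from h import *
bottles(save="pics/w5.png"); bottles("side")
go([.476,.305,.04],YAW,n=8)
E
```

```text
bottle 0.97 [ 0.475  0.305 -0.004] [253 166] bgr [207 214 217]
bottle 0.93 [ 0.526  0.421 -0.001] [329  57] bgr [208 214 217]
bottle 0.87 [ 0.567  0.285 -0.001] [333 200] bgr [103 106  45]
bottle 0.63 [0.379 0.331 0.001] [161 123] bgr [127  59 104]
bottle 0.84 [ 0.547 -0.32  -0.001] [289 265] bgr [144 149 151]
bottle 0.57 [0.527 0.413 0.001] [250 142] bgr [ 88  93 126]
bottle 0.53 [ 0.571  0.283 -0.001] [265 158] bgr [100 103  26]
bottle 0.52 [ 0.478  0.305 -0.003] [241 157] bgr [ 86  90 126]
bottle 0.5 [0.371 0.326 0.   ] [214 156] bgr [101  52  84]
t 8.5 tcp [0.4761 0.3039 0.2234] F [ 0.3 -0.2  0.6] gap 0.748
toolaxes cols
 [[-0.001 -0.19   0.982]
 [-0.001  0.982  0.19 ]
 [-1.    -0.    -0.001]]
N 8 
rot [[-0.0002, -0.0001, 0.0], [-0.0002, -0.0001, 0.0], [-0.0002, -0.0001, 0.0], [-0.0002, -0.0001, 0.0], [-0.0002, -0.0001, 0.0], [-0.0002, -0.0001, 0.0], [-0.0002, -0.0001, 0.0], [-0.0002, -0.0001, 0.0]] 
off [[0.229, 0.001, 0.0], [0.229, 0.001, 0.0], [0.229, 0.001, 0.0], [0.229, 0.001, 0.0], [0.229, 0.001, 0.0], [0.229, 0.001, 0.0], [0.229, 0.001, 0.0], [0.229, 0.001, 0.0]]
```

View pics/w5.png

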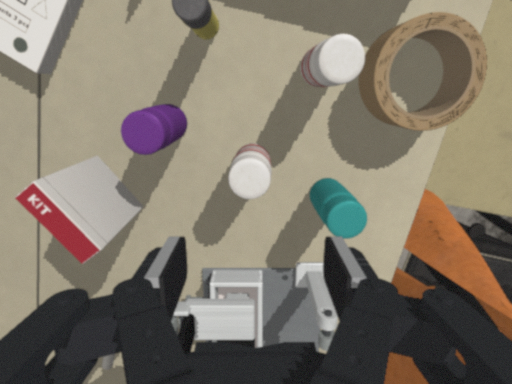

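Bottle A at (250,170) is centred below and the surroundings are clear. Descending.

{"method": "servo_tool", "body": {
  "rot": [
    [0, 0, 0],
    [0, 0, 0],
    [0, 0, 0],
    [0, 0, 0],
    [0, 0, 0],
    [0, 0, 0],
    [0, 0, 0],
    [0, 0, 0],
    [0, 0, 0],
    [0, 0, 0],
    [0, 0, 0],
    [0, 0, 0]
  ],
  "offset": [
    [0.4, 0, 0],
    [0.4, 0, 0],
    [0.4, 0, 0],
    [0.3, 0, 0],
    [0.2, 0, 0],
    [0.13, 0, 0],
    [0, 0, 0],
    [0, 0, 0],
    [0, 0, 0],
    [0, 0, 0],
    [0, 0, 0],
    [0, 0, 0]
  ],
  "claw": [0.75, 0.75, 0.75, 0.75, 0.75, 0.75, 0.75, 0.4, 0.2, 0.2, 0.2, 0.2],
  "force": 40
}}

```text
clock: 9.7
tool_pos: [0.4776, 0.3053, 0.0426]
tool_rot: [-0.068, 0.703, 0.068, 0.705]
wrist_force: [-0.8, -0.3, 5.6]
finger_gap: 0.451
```

{"method": "servo_tool", "body": {
  "rot": [
    [0, 0, 0],
    [0, 0, 0],
    [0, 0, 0],
    [0, 0, 0],
    [0, 0, 0],
    [0, 0, 0]
  ],
  "offset": [
    [0, 0, 0],
    [-0.1, 0, 0],
    [-0.3, 0, 0],
    [-0.4, 0, 0],
    [-0.4, 0, 0],
    [-0.3, 0, 0]
  ],
  "claw": [0.2, 0.2, 0.2, 0.2, 0.2, 0.2]
}}

```text
clock: 10.3
tool_pos: [0.4768, 0.3051, 0.1938]
tool_rot: [-0.067, 0.703, 0.068, 0.705]
wrist_force: [1.0, 0.4, 0.1]
finger_gap: 0.455
```

Run:
```python
from h import *
go(rk(0,-103,195),YAW)
```

```text
t 10.3 tcp [0.4768 0.3051 0.1938] F [1.  0.4 0.1] gap 0.455
toolaxes cols
 [[ 0.003 -0.191  0.982]
 [ 0.001  0.982  0.191]
 [-1.     0.001  0.003]]
N 10 
rot [[-0.0001, 0.0002, -0.0], [-0.0001, 0.0002, -0.0], [-0.0001, 0.0002, -0.0], [-0.0001, 0.0002, -0.0], [-0.0001, 0.0002, -0.0], [-0.0001, 0.0002, -0.0], [-0.0001, 0.0002, -0.0], [-0.0001, 0.0002, -0.0], [-0.0001, 0.0002, -0.0], [-0.0001, 0.0002, -0.0]] 
off [[-0.002, -0.431, -0.021], [-0.002, -0.431, -0.021], [-0.001, -0.431, -0.021], [-0.001, -0.431, -0.021], [-0.001, -0.431, -0.021], [-0.001, -0.431, -0.021], [-0.001, -0.431, -0.021], [-0.001, -0.431, -0.021], [-0.001, -0.431, -0.021], [-0.001, -0.431, -0.022]]
```

{"method": "servo_tool", "body": {
  "rot": [
    [0, 0, 0],
    [0, 0, 0],
    [0, 0, 0],
    [0, 0, 0],
    [0, 0, 0],
    [0, 0, 0],
    [0, 0, 0],
    [0, 0, 0],
    [0, 0, 0],
    [0, 0, 0],
    [0, 0, 0],
    [0, 0, 0]
  ],
  "offset": [
    [0, -0.3, -0.02],
    [0, -0.43, -0.02],
    [0, -0.43, -0.02],
    [0, -0.43, -0.02],
    [0, -0.43, -0.02],
    [0, -0.43, -0.02],
    [0, -0.43, -0.02],
    [0, -0.43, -0.02],
    [0, -0.43, -0.02],
    [0, -0.35, -0.02],
    [0, -0.22, -0.01],
    [0, 0, 0]
  ],
  "claw": [0.2, 0.2, 0.2, 0.2, 0.2, 0.2, 0.2, 0.2, 0.2, 0.2, 0.2, 0.2]
}}

```text
clock: 11.5
tool_pos: [0.538, -0.1248, 0.1909]
tool_rot: [-0.067, 0.704, 0.066, 0.704]
wrist_force: [-0.3, 0.3, -1.1]
finger_gap: 0.452
```

Run:
```python
from h import *
s=st();print(inr(s["tool_pos"]));p,W=shot("wrist");cv2.imwrite("pics/w6.png",p["frame"])
go(rk(0,-103,52),YAW,n=6)
for t in("trough_head","button_grip"):
    for d in vision.spot_point(p,t)[:1]:
        w=world(W,d["location"]);print(t,round(d["conf"],2),inr(w),proj(p,W,w).round())
```

```text
t 11.5 tcp [ 0.538  -0.1248  0.1909] F [-0.3  0.3 -1.1] gap 0.452
toolaxes cols
 [[ 0.    -0.187  0.982]
 [-0.001  0.982  0.187]
 [-1.    -0.001  0.   ]]
[  -1.1 -105.4  190.9]
t 11.55 tcp [ 0.5378 -0.1232  0.1907] F [-0.8 -0.2 -0.7] gap 0.454
toolaxes cols
 [[-0.    -0.188  0.982]
 [ 0.001  0.982  0.188]
 [-1.     0.001 -0.   ]]
N 6 
rot [[-0.0005, -0.0, -0.0001], [-0.0005, -0.0, -0.0001], [-0.0005, -0.0, -0.0001], [-0.0005, -0.0, -0.0001], [-0.0005, -0.0, -0.0001], [-0.0005, -0.0, -0.0001]] 
off [[0.231, 0.001, 0.002], [0.231, 0.001, 0.002], [0.231, 0.001, 0.002], [0.231, 0.001, 0.002], [0.231, 0.001, 0.002], [0.231, 0.001, 0.002]]
trough_head 0.92 [  -3.5 -123.9    5.6] [252. 181.]
button_grip 0.82 [ -58.1 -168.   128.4] [176. 285.]
```

View pics/w6.png

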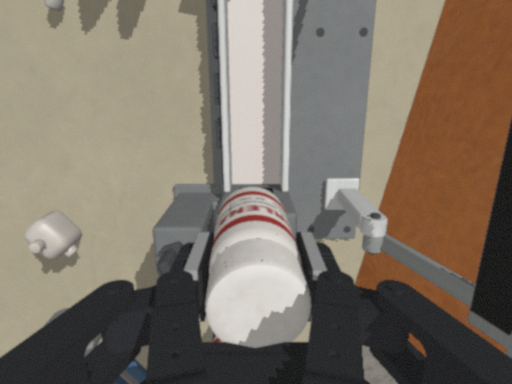

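{"method": "servo_tool", "body": {
  "rot": [
    [0, 0, 0],
    [0, 0, 0],
    [0, 0, 0],
    [0, 0, 0],
    [0, 0, 0],
    [0, 0, 0],
    [0, 0, 0],
    [0, 0, 0],
    [0, 0, 0]
  ],
  "offset": [
    [0.2, 0.03, 0.01],
    [0.3, 0, 0],
    [0.3, 0, 0],
    [0.2, 0, 0],
    [0.15, 0, 0],
    [0.12, 0, 0],
    [0.08, 0, 0],
    [0.04, 0, 0],
    [0, 0, 0]
  ],
  "claw": [0.2, 0.2, 0.2, 0.2, 0.2, 0.2, 0.2, 0.2, 0.2]
}}

```text
clock: 12.55
tool_pos: [0.5386, -0.1191, 0.0518]
tool_rot: [-0.068, 0.704, 0.068, 0.704]
wrist_force: [0.0, 0.4, -0.5]
finger_gap: 0.453
```

Run:
```python
from h import *
s=st();print(inr(s["tool_pos"]))
```

```text
t 12.55 tcp [ 0.5386 -0.1191  0.0518] F [ 0.   0.4 -0.5] gap 0.453
toolaxes cols
 [[ 0.    -0.191  0.982]
 [-0.     0.982  0.191]
 [-1.    -0.     0.   ]]
[  0.5 -99.9  51.8]
```

{"method": "servo_tool", "body": {
  "rot": [
    [0, 0, 0],
    [0, 0, 0],
    [0, 0, 0],
    [0, 0, 0],
    [0, 0, 0]
  ],
  "offset": [
    [0.03, 0, 0],
    [0, -0.02, 0],
    [0, -0.015, 0],
    [0, -0.01, 0],
    [0, 0, 0]
  ],
  "claw": [0.2, 0.2, 0.2, 0.2, 0.2]
}}

```text
clock: 13.05
tool_pos: [0.5395, -0.1232, 0.0491]
tool_rot: [-0.067, 0.704, 0.068, 0.704]
wrist_force: [-0.0, 2.1, 0.4]
finger_gap: 0.453
```

{"method": "servo_tool", "body": {
  "rot": [
    [0, 0, 0],
    [0, 0, 0],
    [0, 0, 0],
    [0, 0, 0],
    [0, 0, 0],
    [0, 0, 0],
    [0, 0, 0],
    [0, 0, 0],
    [0, 0, 0]
  ],
  "offset": [
    [0, 0, 0],
    [0, 0, 0],
    [0, 0, 0],
    [0, 0, 0],
    [-0.2, 0, 0],
    [-0.4, 0, 0],
    [-0.4, 0, 0],
    [-0.4, 0, 0],
    [-0.3, 0, 0]
  ],
  "claw": [0.6, 0.75, 0.75, 0.75, 0.75, 0.75, 0.75, 0.75, 0.75]
}}

```text
clock: 13.95
tool_pos: [0.5399, -0.1239, 0.2219]
tool_rot: [-0.068, 0.703, 0.067, 0.705]
wrist_force: [-0.2, 0.5, -0.5]
finger_gap: 0.744
```

Run:
```python
from h import *
bottles("side");bottles("scene")
go([.527,.417,.22],YAW,step=.048)
```

```text
bottle 0.89 [ 0.548 -0.318 -0.003] [289 265] bgr [148 152 155]
bottle 0.73 [ 0.375  0.33  -0.002] [215 156] bgr [99 39 80]
bottle 0.66 [ 0.527  0.415 -0.001] [250 143] bgr [ 90  96 132]
bottle 0.87 [ 0.538 -0.123  0.003] [315 206] bgr [180 188 190]
bottle 0.76 [ 0.523  0.419 -0.002] [152 155] bgr [144 150 165]
bottle 0.75 [ 0.571  0.28  -0.003] [198 158] bgr [112 117  47]
bottle 0.74 [ 0.541 -0.325  0.   ] [386 231] bgr [172 179 182]
bottle 0.67 [ 0.377  0.327 -0.002] [151 197] bgr [104  45  84]
t 14.15 tcp [ 0.5395 -0.1237  0.2195] F [-0.9  1.2 -0.1] gap 0.75
toolaxes cols
 [[ 0.002 -0.191  0.982]
 [-0.001  0.982  0.191]
 [-1.    -0.001  0.001]]
N 12 
rot [[-0.0001, 0.0001, 0.0001], [-0.0001, 0.0001, 0.0001], [-0.0001, 0.0001, 0.0001], [-0.0001, 0.0001, 0.0001], [-0.0001, 0.0001, 0.0001], [-0.0001, 0.0001, 0.0001], [-0.0001, 0.0001, 0.0001], [-0.0001, 0.0001, 0.0001], [-0.0001, 0.0001, 0.0001], [-0.0001, 0.0001, 0.0001], [-0.0001, 0.0001, 0.0001], [-0.0001, 0.0001, 0.0001]] 
off [[-0.001, 0.444, 0.076], [-0.001, 0.444, 0.076], [-0.001, 0.444, 0.076], [-0.001, 0.444, 0.076], [-0.001, 0.444, 0.076], [-0.001, 0.444, 0.076], [-0.001, 0.444, 0.076], [-0.001, 0.444, 0.076], [-0.001, 0.444, 0.076], [-0.001, 0.444, 0.076], [-0.001, 0.444, 0.076], [-0.0, 0.444, 0.076]]
```

{"method": "servo_tool", "body": {
  "rot": [
    [0, 0, 0],
    [0, 0, 0],
    [0, 0, 0],
    [0, 0, 0],
    [0, 0, 0],
    [0, 0, 0],
    [0, 0, 0],
    [0, 0, 0],
    [0, 0, 0],
    [0, 0, 0],
    [0, 0, 0],
    [0, 0, 0]
  ],
  "offset": [
    [0, 0.444, 0.076],
    [0, 0.444, 0.076],
    [0, 0.444, 0.076],
    [0, 0.444, 0.076],
    [0, 0.444, 0.076],
    [0, 0.444, 0.076],
    [0, 0.444, 0.076],
    [0, 0.444, 0.076],
    [0, 0.444, 0.076],
    [0, 0.444, 0.076],
    [0, 0.444, 0.076],
    [0, 0.3, 0.05]
  ],
  "claw": [0.75, 0.75, 0.75, 0.75, 0.75, 0.75, 0.75, 0.75, 0.75, 0.75, 0.75, 0.75]
}}

```text
clock: 15.35
tool_pos: [0.5256, 0.4044, 0.2155]
tool_rot: [-0.069, 0.705, 0.068, 0.702]
wrist_force: [0.3, 0.3, -0.3]
finger_gap: 0.748
```

Run:
```python
from h import *
bottles(save="pics/w7.png")
go([.527,.417,.045],YAW,n=8)
```

```text
bottle 0.89 [0.567 0.283 0.001] [270 278] bgr [125 128  52]
bottle 0.84 [0.383 0.332 0.001] [107 207] bgr [122  56 100]
t 15.45 tcp [0.5254 0.4052 0.2154] F [ 0.8 -0.2 -0.1] gap 0.751
toolaxes cols
 [[-0.004 -0.195  0.981]
 [-0.001  0.981  0.195]
 [-1.    -0.    -0.004]]
N 8 
rot [[0.0002, -0.0004, 0.0], [0.0002, -0.0004, 0.0], [0.0002, -0.0004, 0.0], [0.0002, -0.0004, 0.0], [0.0002, -0.0004, 0.0], [0.0002, -0.0004, 0.0], [0.0002, -0.0004, 0.0], [0.0002, -0.0004, 0.0]] 
off [[0.213, 0.014, 0.006], [0.213, 0.014, 0.006], [0.213, 0.014, 0.006], [0.213, 0.014, 0.005], [0.213, 0.014, 0.005], [0.213, 0.014, 0.005], [0.213, 0.014, 0.005], [0.213, 0.014, 0.005]]
```

View pics/w7.png

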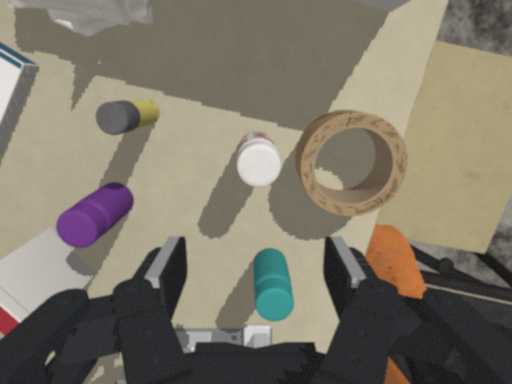

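B's cap is at (259,161), with the tape roll close on its right (297–405), so I'll turn the jaws about 70° to avoid the tape.

Run:
```python
from h import *
p,W=shot("wrist");print(ray(p,W,259,161,.088),ray(p,W,299,165,.045))
go([*ray(p,W,259,161,.088)[:2],.16],81)
```

```text
[0.5257584  0.42088318 0.088     ] [0.56738132 0.41596433 0.045     ]
t 15.5 tcp [0.5258 0.4033 0.2156] F [ 0.1 -0.8 -0.2] gap 0.751
toolaxes cols
 [[-0.004 -0.194  0.981]
 [-0.003  0.981  0.194]
 [-1.    -0.002 -0.004]]
N 9 
rot [[-0.0903, -0.0004, -0.0001], [-0.0903, -0.0004, -0.0001], [-0.0903, -0.0004, -0.0001], [-0.0903, -0.0004, -0.0001], [-0.0903, -0.0004, -0.0001], [-0.0903, -0.0004, -0.0001], [-0.0903, -0.0004, -0.0001], [-0.0903, -0.0004, -0.0001], [-0.0903, -0.0004, -0.0001]] 
off [[0.062, 0.019, 0.004], [0.062, 0.019, 0.007], [0.062, 0.018, 0.009], [0.062, 0.016, 0.011], [0.062, 0.015, 0.013], [0.062, 0.013, 0.015], [0.062, 0.01, 0.017], [0.062, 0.008, 0.018], [0.062, 0.006, 0.019]]
```

{"method": "servo_tool", "body": {
  "rot": [
    [-0.09, 0, 0],
    [-0.09, 0, 0],
    [-0.09, 0, 0],
    [-0.09, 0, 0],
    [-0.09, 0, 0],
    [-0.09, 0, 0],
    [-0.09, 0, 0],
    [-0.09, 0, 0],
    [-0.09, 0, 0],
    [0, 0, 0]
  ],
  "offset": [
    [0.06, 0.019, 0.004],
    [0.06, 0.019, 0.007],
    [0.06, 0.018, 0.009],
    [0.06, 0.016, 0.011],
    [0.06, 0.015, 0.013],
    [0.06, 0.013, 0.015],
    [0.06, 0.01, 0.017],
    [0.06, 0.008, 0.018],
    [0.06, 0.006, 0.01],
    [0, 0, 0]
  ],
  "claw": [0.75, 0.75, 0.75, 0.75, 0.75, 0.75, 0.75, 0.75, 0.75, 0.75]
}}

```text
clock: 16.5
tool_pos: [0.5263, 0.4171, 0.1619]
tool_rot: [-0.457, 0.541, 0.457, 0.538]
wrist_force: [0.7, 0.1, -0.9]
finger_gap: 0.749
```

Run:
```python
from h import *
bottles(save="pics/w8.png")
go([.526,.419,.045],81,n=6)
```

```text
bottle 0.7 [ 0.57   0.284 -0.001] [119 250] bgr [150 156  64]
bottle 0.65 [ 0.528  0.42  -0.001] [260 182] bgr [221 226 229]
bottle 0.62 [ 0.403  0.431 -0.002] [248  20] bgr [90 88 91]
t 16.6 tcp [0.527  0.4179 0.1636] F [-0.5  0.3 -0.5] gap 0.747
toolaxes cols
 [[-0.002 -0.986  0.167]
 [-0.001  0.167  0.986]
 [-1.     0.001 -0.002]]
N 6 
rot [[-0.0012, -0.0002, -0.0002], [-0.0012, -0.0002, -0.0002], [-0.0012, -0.0002, -0.0002], [-0.0012, -0.0002, -0.0002], [-0.0012, -0.0002, -0.0002], [-0.0012, -0.0002, -0.0002]] 
off [[0.198, 0.002, 0.002], [0.198, 0.002, 0.002], [0.198, 0.002, 0.002], [0.198, 0.002, 0.002], [0.198, 0.002, 0.002], [0.198, 0.002, 0.002]]
```

View pics/w8.png

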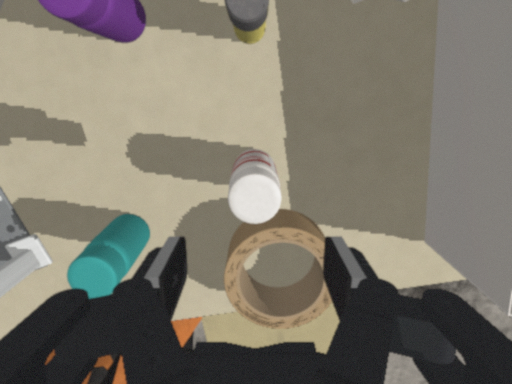

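{"method": "servo_tool", "body": {
  "rot": [
    [0, 0, 0],
    [0, 0, 0],
    [0, 0, 0],
    [0, 0, 0],
    [0, 0, 0],
    [0, 0, 0],
    [0, 0, 0],
    [0, 0, 0],
    [0, 0, 0],
    [0, 0, 0],
    [0, 0, 0]
  ],
  "offset": [
    [0.3, 0.005, 0.01],
    [0.3, 0, 0],
    [0.25, 0, 0],
    [0.2, 0, 0],
    [0.13, 0, 0],
    [0, 0, 0],
    [0, 0, 0],
    [0, 0, 0],
    [0, 0, 0],
    [0, 0, 0],
    [0, 0, 0]
  ],
  "claw": [0.75, 0.75, 0.75, 0.75, 0.75, 0.75, 0.4, 0.2, 0.2, 0.2, 0.2]
}}

```text
clock: 17.7
tool_pos: [0.528, 0.4208, 0.0486]
tool_rot: [-0.458, 0.538, 0.457, 0.54]
wrist_force: [-1.3, -0.5, 4.7]
finger_gap: 0.455
```

{"method": "servo_tool", "body": {
  "rot": [
    [0, 0, 0],
    [0, 0, 0],
    [0, 0, 0],
    [0, 0, 0],
    [0, 0, 0],
    [0, 0, 0]
  ],
  "offset": [
    [0, 0, 0],
    [-0.1, 0, 0],
    [-0.3, 0, 0],
    [-0.4, 0, 0],
    [-0.4, 0, 0],
    [-0.3, 0, 0]
  ],
  "claw": [0.2, 0.2, 0.2, 0.2, 0.2, 0.2]
}}

```text
clock: 18.3
tool_pos: [0.5269, 0.4206, 0.1995]
tool_rot: [-0.457, 0.539, 0.457, 0.54]
wrist_force: [0.6, 0.8, -0.5]
finger_gap: 0.449
```

Run:
```python
from h import *
go(rk(0,-61,198),YAW,step=.042)
```

```text
t 18.3 tcp [0.5269 0.4206 0.1995] F [ 0.6  0.8 -0.5] gap 0.449
toolaxes cols
 [[ 0.001 -0.987  0.163]
 [ 0.001  0.163  0.987]
 [-1.    -0.001  0.001]]
N 12 
rot [[0.0674, 0.0001, 0.0], [0.0674, 0.0001, 0.0], [0.0674, 0.0001, 0.0], [0.0674, 0.0001, 0.0], [0.0674, 0.0001, 0.0], [0.0674, 0.0001, 0.0], [0.0674, 0.0001, 0.0], [0.0674, 0.0001, 0.0], [0.0674, 0.0001, 0.0], [0.0674, 0.0001, 0.0], [0.0674, 0.0001, 0.0], [0.0674, 0.0001, 0.0]] 
off [[0.001, -0.071, -0.412], [0.001, -0.112, -0.403], [0.001, -0.152, -0.389], [0.001, -0.191, -0.372], [0.001, -0.227, -0.351], [0.001, -0.262, -0.326], [0.001, -0.293, -0.298], [0.001, -0.322, -0.267], [0.001, -0.347, -0.233], [0.001, -0.369, -0.197], [0.001, -0.387, -0.158], [0.001, -0.401, -0.119]]
```

{"method": "servo_tool", "body": {
  "rot": [
    [0.0674, 0, 0],
    [0.0674, 0, 0],
    [0.0674, 0, 0],
    [0.0674, 0, 0],
    [0.0674, 0, 0],
    [0.0674, 0, 0],
    [0.0674, 0, 0],
    [0.0674, 0, 0],
    [0.0674, 0, 0],
    [0.0674, 0, 0],
    [0.0674, 0, 0],
    [0.0674, 0, 0]
  ],
  "offset": [
    [0, -0.071, -0.412],
    [0, -0.112, -0.403],
    [0, -0.152, -0.389],
    [0, -0.191, -0.372],
    [0, -0.227, -0.351],
    [0, -0.262, -0.326],
    [0, -0.293, -0.298],
    [0, -0.322, -0.267],
    [0, -0.347, -0.233],
    [0, -0.369, -0.197],
    [0, -0.387, -0.158],
    [0, -0.401, -0.119]
  ],
  "claw": [0.2, 0.2, 0.2, 0.2, 0.2, 0.2, 0.2, 0.2, 0.2, 0.2, 0.2, 0.2]
}}

```text
clock: 19.5
tool_pos: [0.5295, -0.0827, 0.1965]
tool_rot: [-0.067, 0.704, 0.067, 0.704]
wrist_force: [0.3, -1.2, -0.3]
finger_gap: 0.454
```

{"method": "servo_tool", "body": {
  "rot": [
    [0, 0, 0],
    [0, 0, 0]
  ],
  "offset": [
    [0, 0, 0],
    [0, 0, 0]
  ],
  "claw": [0.2, 0.2]
}}

```text
clock: 19.7
tool_pos: [0.5298, -0.0818, 0.1964]
tool_rot: [-0.067, 0.704, 0.068, 0.704]
wrist_force: [0.1, 0.1, -0.4]
finger_gap: 0.453
```

Run:
```python
from h import *
s=bot.sense();print(inr(s["tool_pos"]))
p,W=shot("scene")
for d in vision.spot_point(p,"bottle_a"): w=world(W,d["location"]);print(round(d["conf"],2),inr(w))
go(rk(0,-59,56),YAW,n=6)
```

```text
[ -0.9 -61.6 196.4]
0.82 [ -5.8 -55.9 145.5]
0.72 [ -34.7 -300.6   -1.7]
0.66 [-70.6 369.1   0.6]
0.65 [108.4 282.4  -0.4]
0.65 [  -2.4 -124.1    9.5]
0.57 [  -1.9 -103.6    3. ]
t 19.8 tcp [ 0.5299 -0.0804  0.1964] F [ 0.6 -0.  -0.2] gap 0.449
toolaxes cols
 [[-0.001 -0.194  0.981]
 [ 0.001  0.981  0.194]
 [-1.     0.001 -0.001]]
N 6 
rot [[0.0001, -0.0001, -0.0001], [0.0001, -0.0001, -0.0001], [0.0001, -0.0001, -0.0001], [0.0001, -0.0001, -0.0001], [0.0001, -0.0001, -0.0001], [0.0001, -0.0001, -0.0001]] 
off [[0.234, 0.002, 0.001], [0.234, 0.002, 0.001], [0.234, 0.002, 0.001], [0.234, 0.002, 0.001], [0.234, 0.002, 0.001], [0.234, 0.002, 0.001]]
```

{"method": "servo_tool", "body": {
  "rot": [
    [0, 0, 0],
    [0, 0, 0],
    [0, 0, 0],
    [0, 0, 0],
    [0, 0, 0],
    [0, 0, 0],
    [0, 0, 0],
    [0, 0, 0],
    [0, 0, 0],
    [0, 0, 0],
    [0, 0, 0],
    [0, 0, 0]
  ],
  "offset": [
    [0.2, 0.015, 0.005],
    [0.3, 0, 0],
    [0.3, 0, 0],
    [0.25, 0, 0],
    [0.15, 0, 0],
    [0.1, 0, 0],
    [0.07, 0, 0],
    [0.03, 0, 0],
    [0.015, 0, 0],
    [0, 0, 0],
    [0, -0.02, 0],
    [0, -0.02, 0]
  ],
  "claw": [0.2, 0.2, 0.2, 0.2, 0.2, 0.2, 0.2, 0.2, 0.2, 0.2, 0.2, 0.2]
}}

```text
clock: 21.0
tool_pos: [0.5317, -0.0841, 0.0559]
tool_rot: [-0.069, 0.703, 0.068, 0.704]
wrist_force: [-0.7, -0.3, -0.8]
finger_gap: 0.452
```

{"method": "servo_tool", "body": {
  "rot": [
    [0, 0, 0],
    [0, 0, 0]
  ],
  "offset": [
    [0, -0.015, 0],
    [0, 0, 0]
  ],
  "claw": [0.2, 0.2]
}}

```text
clock: 21.2
tool_pos: [0.5317, -0.0856, 0.0555]
tool_rot: [-0.068, 0.704, 0.068, 0.704]
wrist_force: [-0.1, 0.3, -1.1]
finger_gap: 0.455
```

Run:
```python
from h import *
s=st();print(inr(s["tool_pos"]))
```

```text
t 21.2 tcp [ 0.5317 -0.0856  0.0555] F [-0.1  0.3 -1.1] gap 0.455
toolaxes cols
 [[ 0.    -0.192  0.981]
 [-0.     0.981  0.192]
 [-1.    -0.     0.   ]]
[  0.3 -65.7  55.5]
```

{"method": "servo_tool", "body": {
  "rot": [
    [0, 0, 0],
    [0, 0, 0],
    [0, 0, 0],
    [0, 0, 0]
  ],
  "offset": [
    [0.01, 0, 0],
    [0, -0.015, 0],
    [0, 0, 0],
    [0, 0, 0]
  ],
  "claw": [0.2, 0.2, 0.2, 0.2]
}}

```text
clock: 21.6
tool_pos: [0.5322, -0.0868, 0.0546]
tool_rot: [-0.068, 0.704, 0.068, 0.704]
wrist_force: [-0.7, -0.3, 2.5]
finger_gap: 0.454
```

{"method": "servo_tool", "body": {
  "rot": [
    [0, 0, 0],
    [0, 0, 0],
    [0, 0, 0],
    [0, 0, 0],
    [0, 0, 0],
    [0, 0, 0],
    [0, 0, 0],
    [0, 0, 0],
    [0, 0, 0]
  ],
  "offset": [
    [0, 0, 0],
    [0, 0, 0],
    [0, 0, 0],
    [0, 0, 0],
    [-0.2, 0, 0],
    [-0.4, 0, 0],
    [-0.4, 0, 0],
    [-0.4, 0, 0],
    [-0.3, 0, 0]
  ],
  "claw": [0.6, 0.75, 0.75, 0.75, 0.75, 0.75, 0.75, 0.75, 0.75]
}}

```text
clock: 22.5
tool_pos: [0.5324, -0.0869, 0.2272]
tool_rot: [-0.069, 0.703, 0.068, 0.705]
wrist_force: [-0.2, -0.3, 0.8]
finger_gap: 0.75
```

Run:
```python
from h import *
p,W=shot("wrist");cv2.imwrite("pics/w9.png",p["frame"])
for d in vision.spot_point(p,"bottle_a"): w=world(W,d["location"]);print(round(d["conf"],2),inr(w),w.round(3))
bottles("side");bottles("scene")
go([.546,-.322,.2],YAW,step=.045)
```

```text
0.79 [ -26.8 -299.2    0.3] [ 0.55 -0.32  0.  ]
0.59 [  -3.3 -107.4    2. ] [ 0.536 -0.127  0.002]
0.58 [ -0.5 -61.8   7.4] [ 0.53  -0.082  0.007]
bottle 0.8 [ 0.55  -0.319 -0.002] [290 265] bgr [144 149 150]
bottle 0.65 [ 0.372  0.327 -0.003] [215 156] bgr [101  38  79]
bottle 0.61 [ 0.571  0.285 -0.   ] [265 158] bgr [38 39 34]
bottle 0.45 [ 0.53  -0.085  0.003] [270 216] bgr [133 135 138]
bottle 0.75 [0.573 0.281 0.002] [198 156] bgr [115 119  48]
bottle 0.61 [ 0.536 -0.123  0.001] [315 207] bgr [177 184 186]
bottle 0.61 [ 0.545 -0.322 -0.001] [385 230] bgr [171 178 180]
bottle 0.6 [0.376 0.327 0.001] [150 196] bgr [111  49  89]
bottle 0.57 [ 0.526 -0.084  0.003] [301 205] bgr [160 167 171]
t 22.8 tcp [ 0.5309 -0.0864  0.2224] F [-0.1 -0.5 -1. ] gap 0.75
toolaxes cols
 [[-0.003 -0.193  0.981]
 [ 0.001  0.981  0.193]
 [-1.     0.002 -0.003]]
N 6 
rot [[0.0, -0.0003, -0.0002], [0.0, -0.0003, -0.0002], [0.0, -0.0003, -0.0002], [0.0, -0.0003, -0.0002], [0.0, -0.0003, -0.0002], [0.0, -0.0003, -0.0002]] 
off [[0.037, -0.39, -0.051], [0.037, -0.39, -0.051], [0.037, -0.39, -0.051], [0.037, -0.39, -0.051], [0.037, -0.39, -0.051], [0.037, -0.39, -0.051]]
```

View pics/w9.png

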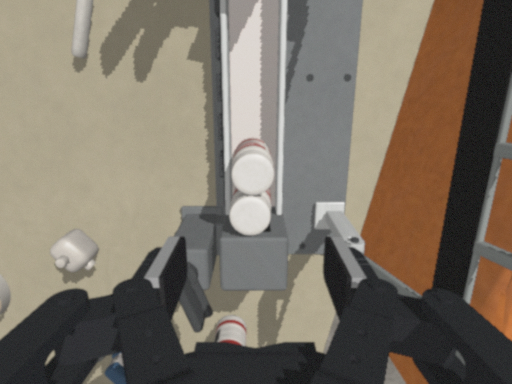

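Two bottles are snug against the head block, with caps at (252,170) and (250,212). Next is the third bottle.

{"method": "servo_tool", "body": {
  "rot": [
    [0, 0, 0],
    [0, 0, 0],
    [0, 0, 0],
    [0, 0, 0],
    [0, 0, 0],
    [0, 0, 0],
    [0, 0, 0]
  ],
  "offset": [
    [0.02, -0.39, -0.049],
    [0.02, -0.39, -0.049],
    [0.02, -0.39, -0.049],
    [0.02, -0.39, -0.049],
    [0.02, -0.39, -0.049],
    [0.02, -0.37, -0.045],
    [0, 0, 0]
  ],
  "claw": [0.75, 0.75, 0.75, 0.75, 0.75, 0.75, 0.75]
}}

```text
clock: 23.5
tool_pos: [0.5467, -0.3236, 0.209]
tool_rot: [-0.066, 0.705, 0.068, 0.703]
wrist_force: [0.1, 0.6, -0.4]
finger_gap: 0.752
```

Run:
```python
from h import *
bottles(save="pics/w10.png")
go([.548,-.320,.045],YAW,n=6)
```

```text
bottle 0.58 [ 0.549 -0.317 -0.003] [259 162] bgr [226 230 233]
t 23.6 tcp [ 0.547  -0.32    0.2096] F [ 0.5  0.3 -0.7] gap 0.752
toolaxes cols
 [[-0.003 -0.191  0.982]
 [ 0.003  0.982  0.191]
 [-1.     0.004 -0.003]]
N 6 
rot [[-0.0002, -0.0003, -0.0004], [-0.0002, -0.0003, -0.0004], [-0.0002, -0.0003, -0.0004], [-0.0002, -0.0003, -0.0004], [-0.0002, -0.0003, -0.0004], [-0.0002, -0.0003, -0.0004]] 
off [[0.274, -0.001, 0.002], [0.274, -0.001, 0.002], [0.274, -0.001, 0.002], [0.274, -0.001, 0.002], [0.274, -0.001, 0.002], [0.274, -0.001, 0.002]]
```

View pics/w10.png

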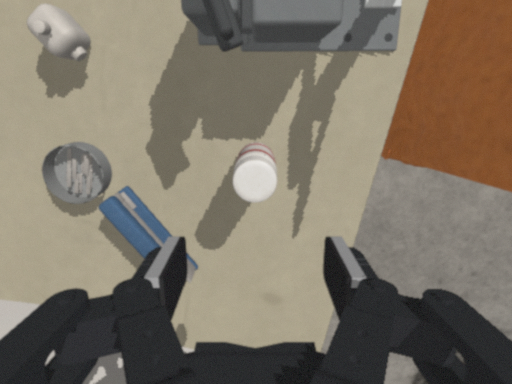

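{"method": "servo_tool", "body": {
  "rot": [
    [0, 0, 0],
    [0, 0, 0],
    [0, 0, 0],
    [0, 0, 0],
    [0, 0, 0],
    [0, 0, 0],
    [0, 0, 0],
    [0, 0, 0],
    [0, 0, 0],
    [0, 0, 0],
    [0, 0, 0],
    [0, 0, 0]
  ],
  "offset": [
    [0.4, 0.01, 0.015],
    [0.4, 0, 0],
    [0.35, 0, 0],
    [0.25, 0, 0],
    [0.15, 0, 0],
    [0.09, 0, 0],
    [0, 0, 0],
    [0, 0, 0],
    [0, 0, 0],
    [0, 0, 0],
    [0, 0, 0],
    [0, 0, 0]
  ],
  "claw": [0.75, 0.75, 0.75, 0.75, 0.75, 0.75, 0.75, 0.4, 0.2, 0.2, 0.2, 0.2]
}}

```text
clock: 24.8
tool_pos: [0.5503, -0.3196, 0.0503]
tool_rot: [-0.069, 0.703, 0.068, 0.705]
wrist_force: [-0.7, 0.8, 5.3]
finger_gap: 0.454
```

{"method": "servo_tool", "body": {
  "rot": [
    [0, 0, 0],
    [0, 0, 0],
    [0, 0, 0],
    [0, 0, 0],
    [0, 0, 0],
    [0, 0, 0]
  ],
  "offset": [
    [0, 0, 0],
    [-0.1, 0, 0],
    [-0.4, 0, 0],
    [-0.4, 0, 0],
    [-0.45, 0, 0],
    [-0.4, 0, 0]
  ],
  "claw": [0.2, 0.2, 0.2, 0.2, 0.2, 0.2]
}}

```text
clock: 25.4
tool_pos: [0.5491, -0.3185, 0.2253]
tool_rot: [-0.068, 0.704, 0.068, 0.704]
wrist_force: [0.4, 0.0, -1.2]
finger_gap: 0.455
```

Run:
```python
from h import *
go(rk(0,-20,215),YAW,step=.042)
```

```text
t 25.4 tcp [ 0.5491 -0.3185  0.2253] F [ 0.4  0.  -1.2] gap 0.455
toolaxes cols
 [[ 0.    -0.192  0.981]
 [-0.     0.981  0.192]
 [-1.    -0.     0.   ]]
N 7 
rot [[-0.0, 0.0, 0.0], [-0.0, 0.0, 0.0], [-0.0, 0.0, 0.0], [-0.0, 0.0, 0.0], [-0.0, 0.0, 0.0], [-0.0, 0.0, 0.0], [-0.0, 0.0, 0.0]] 
off [[0.015, 0.397, 0.039], [0.015, 0.397, 0.039], [0.015, 0.397, 0.039], [0.015, 0.397, 0.039], [0.015, 0.397, 0.039], [0.015, 0.397, 0.039], [0.015, 0.397, 0.039]]
```

{"method": "servo_tool", "body": {
  "rot": [
    [0, 0, 0],
    [0, 0, 0],
    [0, 0, 0],
    [0, 0, 0],
    [0, 0, 0],
    [0, 0, 0],
    [0, 0, 0],
    [0, 0, 0],
    [0, 0, 0]
  ],
  "offset": [
    [0, 0.3, 0.039],
    [0, 0.397, 0.039],
    [0, 0.397, 0.039],
    [0, 0.397, 0.039],
    [0, 0.397, 0.039],
    [0, 0.397, 0.039],
    [0, 0.35, 0.039],
    [0, 0.145, 0],
    [0, 0, 0]
  ],
  "claw": [0.2, 0.2, 0.2, 0.2, 0.2, 0.2, 0.2, 0.2, 0.2]
}}

```text
clock: 26.3
tool_pos: [0.5221, -0.0392, 0.2231]
tool_rot: [-0.069, 0.704, 0.069, 0.704]
wrist_force: [-0.2, -0.7, -1.1]
finger_gap: 0.455
```

Run:
```python
from h import *
print(inr(bot.sense()["tool_pos"]));go(rk(0,-20,58),YAW,n=6)
```

```text
[ -0.3 -18.3 223.1]
t 26.3 tcp [ 0.5221 -0.0392  0.2231] F [-0.2 -0.7 -1.1] gap 0.455
toolaxes cols
 [[-0.    -0.195  0.981]
 [-0.     0.981  0.195]
 [-1.     0.    -0.   ]]
N 6 
rot [[0.0003, -0.0, -0.0], [0.0003, -0.0, -0.0], [0.0003, -0.0, -0.0], [0.0003, -0.0, -0.0], [0.0003, -0.0, -0.0], [0.0003, -0.0, -0.0]] 
off [[0.275, -0.003, 0.001], [0.275, -0.003, 0.001], [0.275, -0.003, 0.001], [0.275, -0.003, 0.0], [0.275, -0.003, 0.0], [0.275, -0.003, 0.0]]
```

{"method": "servo_tool", "body": {
  "rot": [
    [0, 0, 0],
    [0, 0, 0],
    [0, 0, 0],
    [0, 0, 0],
    [0, 0, 0],
    [0, 0, 0],
    [0, 0, 0],
    [0, 0, 0],
    [0, 0, 0],
    [0, 0, 0],
    [0, 0, 0],
    [0, 0, 0]
  ],
  "offset": [
    [0.3, 0, 0.003],
    [0.4, 0, 0],
    [0.35, 0, 0],
    [0.25, 0, 0],
    [0.15, 0, 0],
    [0.1, 0, 0],
    [0.07, 0, 0],
    [0.04, 0, 0],
    [0, 0, 0],
    [0, -0.02, 0],
    [0, -0.02, 0],
    [0, -0.015, 0]
  ],
  "claw": [0.2, 0.2, 0.2, 0.2, 0.2, 0.2, 0.2, 0.2, 0.2, 0.2, 0.2, 0.2]
}}

```text
clock: 27.5
tool_pos: [0.5242, -0.044, 0.0581]
tool_rot: [-0.066, 0.704, 0.069, 0.704]
wrist_force: [-0.5, 11.8, 4.2]
finger_gap: 0.454
```

{"method": "servo_tool", "body": {
  "rot": [
    [0, 0, 0],
    [0, 0, 0],
    [0, 0, 0]
  ],
  "offset": [
    [0, -0.01, 0],
    [0, -0.01, 0],
    [0, 0, 0]
  ],
  "claw": [0.2, 0.2, 0.2]
}}

```text
clock: 27.8
tool_pos: [0.5242, -0.0442, 0.0582]
tool_rot: [-0.065, 0.704, 0.07, 0.704]
wrist_force: [-0.8, 13.3, 4.6]
finger_gap: 0.455
```

Run:
```python
from h import *
print(inr(bot.sense()["tool_pos"]))
```

```text
[  0.9 -23.6  58.2]
```

{"method": "servo_tool", "body": {
  "rot": [
    [0, 0, 0],
    [0, 0, 0],
    [0, 0, 0],
    [0, 0, 0],
    [0, 0, 0],
    [0, 0, 0],
    [0, 0, 0],
    [0, 0, 0],
    [0, 0, 0]
  ],
  "offset": [
    [0, 0.025, 0],
    [0, 0, 0],
    [0, 0, 0],
    [0, 0, 0],
    [-0.2, 0, 0],
    [-0.4, 0, 0],
    [-0.4, 0, 0],
    [-0.4, 0, 0],
    [-0.3, 0, 0]
  ],
  "claw": [0.45, 0.75, 0.75, 0.75, 0.75, 0.75, 0.75, 0.75, 0.75]
}}

```text
clock: 28.7
tool_pos: [0.5246, -0.0463, 0.2305]
tool_rot: [-0.069, 0.703, 0.068, 0.705]
wrist_force: [0.5, -0.6, 0.2]
finger_gap: 0.746
```

Run:
```python
from h import *
p,W=shot("wrist");cv2.imwrite("pics/w11.png",p["frame"])
for d in vision.spot_point(p,"bottle_a"): w=world(W,d["location"]);print(round(d["conf"],2),inr(w))
bottles("scene")
go(rk(-64,150,200),YAW)
```

```text
0.83 [  -3.4 -104.2    1.5]
0.81 [  0.7 -21.7   3.7]
0.67 [ -2.8 -66.1   6.4]
bottle 0.85 [ 0.533 -0.126  0.005] [316 208] bgr [172 179 181]
bottle 0.7 [ 0.571  0.284 -0.001] [197 157] bgr [110 114  46]
bottle 0.68 [ 0.52  -0.046  0.004] [287 202] bgr [168 175 177]
bottle 0.56 [0.376 0.329 0.003] [149 196] bgr [109  49  88]
bottle 0.55 [ 0.523 -0.084  0.006] [300 205] bgr [160 166 168]
t 28.9 tcp [ 0.5242 -0.046   0.2281] F [ 0.1 -0.2 -0.7] gap 0.751
toolaxes cols
 [[ 0.002 -0.192  0.981]
 [-0.001  0.981  0.192]
 [-1.    -0.001  0.002]]
N 5 
rot [[-0.0001, 0.0002, 0.0002], [-0.0001, 0.0002, 0.0002], [-0.0001, 0.0002, 0.0002], [-0.0001, 0.0002, 0.0002], [-0.0001, 0.0002, 0.0002]] 
off [[0.055, 0.351, -0.129], [0.056, 0.351, -0.129], [0.056, 0.351, -0.129], [0.056, 0.351, -0.129], [0.056, 0.351, -0.129]]
```

View pics/w11.png

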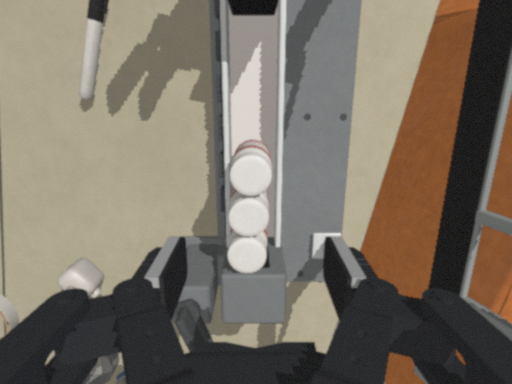

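All three bottles stand in a row at (250,172), (249,215) and (247,254). Next, the follower.

{"method": "servo_tool", "body": {
  "rot": [
    [0, 0, 0],
    [0, 0, 0],
    [0, 0, 0],
    [0, 0, 0],
    [0, 0, 0],
    [0, 0, 0],
    [0, 0, 0],
    [0, 0, 0],
    [0, 0, 0],
    [0, 0, 0],
    [0, 0, 0]
  ],
  "offset": [
    [0, 0.35, -0.13],
    [0, 0.35, -0.13],
    [0, 0.35, -0.13],
    [0, 0.35, -0.13],
    [0, 0.35, -0.12],
    [0, 0, 0],
    [0.45, 0, 0],
    [0.4, 0, 0],
    [0.3, 0, 0],
    [0.18, 0, 0],
    [0.08, 0, 0]
  ],
  "claw": [1, 1, 1, 1, 1, 1, 1, 1, 1, 1, 1]
}}

```text
clock: 30.0
tool_pos: [0.425, 0.113, 0.0825]
tool_rot: [-0.068, 0.706, 0.068, 0.701]
wrist_force: [-1.1, 0.3, -0.0]
finger_gap: 0.998
```

Run:
```python
from h import *
s=st();print(inr(s["tool_pos"]));p,W=shot("wrist")
for t in("squeeze_grip","lever_pad"):
    for d in vision.spot_point(p,t)[:1]:
        w=world(W,d["location"]);print(t,round(d["conf"],2),inr(w))
```

```text
t 30.0 tcp [0.425  0.113  0.0825] F [-1.1  0.3 -0. ] gap 0.998
toolaxes cols
 [[-0.007 -0.192  0.981]
 [-0.001  0.981  0.192]
 [-1.     0.001 -0.007]]
[-66.2 149.8  82.5]
squeeze_grip 0.58 [-62.4 152.9  98.5]
lever_pad 0.71 [-89.7 151.7  98. ]
```

{"method": "servo_tool", "body": {
  "rot": [
    [0, 0, 0],
    [0, 0, 0],
    [0, 0, 0],
    [0, 0, 0],
    [0, 0, 0],
    [0, 0, 0],
    [0, 0, 0],
    [0, 0, 0],
    [0, 0, 0]
  ],
  "offset": [
    [0, 0, 0.02],
    [0, 0, 0],
    [0, 0, 0],
    [0, 0, 0],
    [0, 0, 0],
    [0, 0, 0],
    [0, 0, 0],
    [0, 0, 0],
    [0, 0, 0]
  ],
  "claw": [0.5, 0.3, 0.2, 0.1, 0.1, 0.1, 0.1, 0.1, 0.1]
}}

```text
clock: 31.05
tool_pos: [0.4271, 0.114, 0.0871]
tool_rot: [-0.069, 0.706, 0.068, 0.701]
wrist_force: [-7.9, -2.2, 7.9]
finger_gap: 0.406
```

Run:
```python
from h import *
s=st();print(inr(s["tool_pos"]))
```

```text
t 31.05 tcp [0.4271 0.114  0.0871] F [-7.9 -2.2  7.9] gap 0.406
toolaxes cols
 [[-0.007 -0.193  0.981]
 [-0.001  0.981  0.193]
 [-1.     0.    -0.008]]
[-63.9 150.3  87.1]
```

{"method": "servo_tool", "body": {
  "rot": [
    [0, 0, 0],
    [0, 0, 0],
    [0, 0, 0],
    [0, 0, 0],
    [0, 0, 0],
    [0, 0, 0],
    [0, 0, 0],
    [0, 0, 0]
  ],
  "offset": [
    [0, -0.1, 0],
    [0, -0.2, 0],
    [0, -0.2, 0],
    [0, -0.2, 0],
    [0, -0.2, 0],
    [0, -0.15, 0],
    [0, -0.1, 0],
    [0, 0, 0]
  ],
  "claw": [0.1, 0.1, 0.1, 0.1, 0.1, 0.1, 0.1, 0.1]
}}

```text
clock: 31.85
tool_pos: [0.4494, -0.0001, 0.0872]
tool_rot: [-0.069, 0.707, 0.068, 0.701]
wrist_force: [-8.1, -3.8, 7.8]
finger_gap: 0.408
```

{"method": "servo_tool", "body": {
  "rot": [
    [0, 0, 0],
    [0, 0, 0],
    [0, 0, 0],
    [0, 0, 0]
  ],
  "offset": [
    [0, -0.02, 0],
    [0, -0.015, 0],
    [0, -0.015, 0],
    [0, 0, 0]
  ],
  "claw": [0.1, 0.1, 0.1, 0.1]
}}

```text
clock: 32.25
tool_pos: [0.4501, -0.0036, 0.0872]
tool_rot: [-0.069, 0.707, 0.069, 0.701]
wrist_force: [-10.4, -0.1, 7.4]
finger_gap: 0.408
```

Run:
```python
from h import *
s=st();print(inr(s["tool_pos"]))
```

```text
t 32.25 tcp [ 0.4501 -0.0036  0.0872] F [-10.4  -0.1   7.4] gap 0.408
toolaxes cols
 [[-0.008 -0.194  0.981]
 [-0.     0.981  0.194]
 [-1.     0.001 -0.008]]
[-64.   30.4  87.2]
```

{"method": "servo_tool", "body": {
  "rot": [
    [0, 0, 0],
    [0, 0, 0],
    [0, 0, 0],
    [0, 0, 0],
    [0, 0, 0],
    [0, 0, 0]
  ],
  "offset": [
    [0, 0, 0],
    [0, 0, 0],
    [0, 0, 0],
    [0, 0, 0],
    [0, 0, 0],
    [0, 0, 0]
  ],
  "claw": [0.6, 0.8, 1, 1, 1, 1]
}}

```text
clock: 32.85
tool_pos: [0.4533, -0.0036, 0.0869]
tool_rot: [-0.069, 0.703, 0.068, 0.704]
wrist_force: [0.2, -1.1, -0.7]
finger_gap: 0.997
```

Run:
```python
from h import *
s=st();print(inr(s["tool_pos"]));p,W=shot("wrist");cv2.imwrite("pics/w12.png",p["frame"])
for t in("squeeze_grip","lever_pad"):
    for d in vision.spot_point(p,t)[:1]:
        w=world(W,d["location"]);print(t,round(d["conf"],2),inr(w),proj(p,W,w).round())
a=[cv2.imread(f"pics/w{i}.png")[180:330,100:430] for i in (2,4,12)]
cv2.imwrite("pics/cmp2.png",cv2.resize(np.vstack(a),None,fx=1.3,fy=1.3))
```

```text
t 32.85 tcp [ 0.4533 -0.0036  0.0869] F [ 0.2 -1.1 -0.7] gap 0.997
toolaxes cols
 [[ 0.002 -0.193  0.981]
 [-0.     0.981  0.193]
 [-1.    -0.001  0.002]]
[-60.9  29.9  86.9]
squeeze_grip 0.89 [-64.7  30.1  99.8] [245. 259.]
lever_pad 0.97 [-86.1  29.7  96.5] [199. 256.]
```

View pics/cmp2.png

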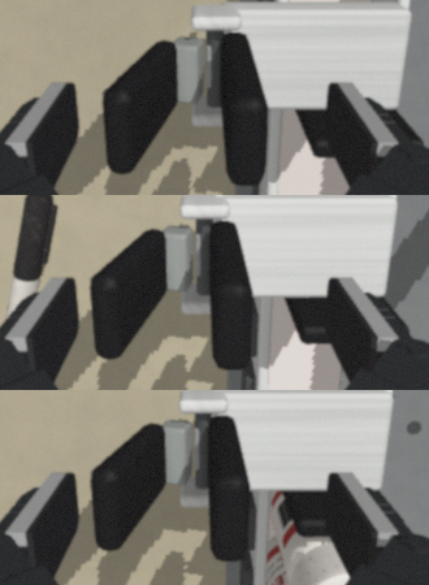

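Lever spread is identical to the earlier locked states (pad at (175,450), post at (222,480)), and the plate sits just behind the last bottle, so the pin is home. Next I'll align the turnbutton wing clear with a gentle squeeze of the fin.

Run:
```python
from h import *
print(np.round(bot.sense()["joint_positions"],2))
go(rk(-62,-157,200),YAW)
```

```text
[-0.23 -0.03  2.22  0.    0.95 -0.43]
t 33.0 tcp [ 0.4528 -0.0035  0.0865] F [-0.   0.6 -0.3] gap 1.0
toolaxes cols
 [[ 0.001 -0.193  0.981]
 [-0.     0.981  0.193]
 [-1.    -0.     0.001]]
N 5 
rot [[0.0, 0.0001, 0.0], [0.0, 0.0001, 0.0], [0.0, 0.0001, 0.0], [0.0, 0.0001, 0.0], [0.0, 0.0001, 0.0]] 
off [[-0.227, -0.374, -0.001], [-0.227, -0.374, -0.001], [-0.227, -0.374, -0.001], [-0.227, -0.374, -0.001], [-0.227, -0.374, -0.001]]
```

{"method": "servo_tool", "body": {
  "rot": [
    [0, 0, 0],
    [0, 0, 0],
    [0, 0, 0],
    [0, 0, 0],
    [0, 0, 0],
    [0, 0, 0],
    [0, 0, 0],
    [0, 0, 0],
    [0, 0, 0],
    [0, 0, 0]
  ],
  "offset": [
    [-0.2, 0, 0],
    [-0.4, 0, 0],
    [-0.4, 0, 0],
    [-0.13, -0.35, 0],
    [0, -0.4, 0],
    [0, -0.4, 0],
    [0, -0.4, 0],
    [0, -0.32, 0],
    [0, 0, 0],
    [0, 0, 0]
  ],
  "claw": [1, 1, 1, 1, 1, 0.5, 0.5, 0.5, 0.5, 0.5]
}}

```text
clock: 34.0
tool_pos: [0.4883, -0.1873, 0.1989]
tool_rot: [-0.068, 0.704, 0.068, 0.704]
wrist_force: [-0.2, 1.1, -0.2]
finger_gap: 0.5
```

Run:
```python
from h import *
p,W=shot("wrist");cv2.imwrite("pics/w13.png",p["frame"])
for d in vision.spot_point(p,"button_grip")[:2]: w=world(W,d["location"]);print(round(d["conf"],2),inr(w),proj(p,W,w).round())
for d in vision.regions_of(p,"button_grip")[:1]:
    r=d["region"].astype(np.uint8);ys,xs=np.nonzero(r);print(d["conf"],r.sum(),xs.min(),xs.max(),ys.min(),ys.max())
print("axis px",proj(p,W,rk(-62,-155,137)),proj(p,W,rk(-62,-192,137)))
go(rk(-62,-157,120),YAW)
cv2.imwrite("pics/w13c.png",cv2.resize(p["frame"][150:384,110:400],None,fx=2,fy=2))
```

```text
0.64 [ -58.3 -163.8  126.9] [259. 208.]
0.9 1857 240 283 174 255
axis px [254.1526481  200.81369195] [254.26625454 251.00882013]
t 34.15 tcp [ 0.4882 -0.1858  0.199 ] F [ 0.2  0.4 -0.2] gap 0.498
toolaxes cols
 [[-0.    -0.194  0.981]
 [ 0.001  0.981  0.194]
 [-1.     0.001 -0.   ]]
N 2 
rot [[0.0004, -0.0001, -0.0002], [0.0004, -0.0001, -0.0002]] 
off [[0.395, -0.007, -0.001], [0.395, -0.007, -0.001]]
```

View pics/w13c.png

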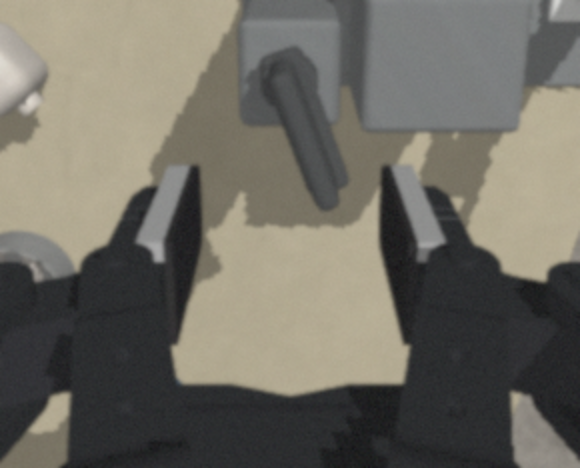

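The fin runs from (282,62) to (328,200) in the crop, so the wing is about 20° off. I'll square it to 0.

{"method": "servo_tool", "body": {
  "rot": [
    [0, 0, 0],
    [0, 0, 0],
    [0, 0, 0],
    [0, 0, 0],
    [0, 0, 0],
    [0, 0, 0],
    [0, 0, 0],
    [0, 0, 0],
    [0, 0, 0],
    [0, 0, 0],
    [0, 0, 0],
    [0, 0, 0]
  ],
  "offset": [
    [0.3, -0.03, 0],
    [0.3, -0.02, 0],
    [0.15, 0, 0],
    [0.03, 0, 0],
    [0, 0, 0],
    [0, 0, 0],
    [0, 0, 0],
    [0, 0, 0],
    [0, 0, 0],
    [0, 0, 0],
    [0, 0, 0],
    [0, 0, 0]
  ],
  "claw": [0.5, 0.5, 0.5, 0.4, 0.3, 0.2, 0.1, 0, 0, 0, 0, 0],
  "force": 25
}}

```text
clock: 35.35
tool_pos: [0.4889, -0.192, 0.1227]
tool_rot: [-0.069, 0.704, 0.069, 0.703]
wrist_force: [-5.1, 1.5, 5.9]
finger_gap: 0.096
```

Run:
```python
from h import *
s=st();print(inr(s["tool_pos"]),np.round(s["torque"],2))
p,W=shot("wrist");cv2.imwrite("pics/w14.png",p["frame"])
```

```text
t 35.35 tcp [ 0.4889 -0.192   0.1227] F [-5.1  1.5  5.9] gap 0.096
toolaxes cols
 [[-0.002 -0.193  0.981]
 [-0.     0.981  0.193]
 [-1.     0.    -0.002]]
[ -62.2 -161.8  122.7] [0.29 0.88 0.08]
```

Gap is 8 mm, so the fin is squared and the wing is at 0. I'll release it and go for the bar grip.

{"method": "servo_tool", "body": {
  "rot": [
    [0, 0, 0],
    [0, 0, 0],
    [0, 0, 0],
    [0, 0, 0],
    [0, 0, 0],
    [0, 0, 0],
    [0, 0, 0],
    [0, 0, 0],
    [0, 0, 0]
  ],
  "offset": [
    [0, 0, 0],
    [0, 0, 0],
    [0, 0, 0],
    [-0.3, 0, 0],
    [-0.45, 0, 0],
    [-0.45, 0, 0],
    [-0.45, 0, 0],
    [-0.45, 0, 0],
    [-0.2, 0, 0]
  ],
  "claw": [0.3, 0.4, 0.5, 0.5, 0.5, 0.5, 0.5, 0.5, 0.5]
}}

```text
clock: 36.3
tool_pos: [0.4907, -0.1926, 0.3572]
tool_rot: [-0.07, 0.701, 0.066, 0.706]
wrist_force: [-0.1, -0.2, -0.2]
finger_gap: 0.503
```

Run:
```python
from h import *
for n in("scene","side","wrist"):
    p,W=shot(n)
    for t in("bar_grip","button_grip"):
        for d in vision.spot_point(p,t)[:1]: w=world(W,d["location"]);print(n,t,round(d["conf"],2),inr(w),w.round(3))
go(rk(157,-55,330),YAW)
```

```text
scene bar_grip 0.59 [154.2 -52.5 231.5] [ 0.68  -0.043  0.231]
scene button_grip 0.7 [ -60.1 -163.   127.4] [ 0.491 -0.193  0.127]
side bar_grip 0.89 [157.6 -57.8 236.2] [ 0.685 -0.048  0.236]
side button_grip 0.43 [ -59.2 -164.4  128. ] [ 0.492 -0.194  0.128]
wrist button_grip 0.78 [ -59.5 -166.4  126.4] [ 0.492 -0.196  0.126]
t 36.75 tcp [ 0.4889 -0.1916  0.349 ] F [-0.1  0.2  0.5] gap 0.5
toolaxes cols
 [[-0.003 -0.192  0.981]
 [ 0.002  0.981  0.193]
 [-1.     0.003 -0.003]]
N 6 
rot [[-0.0, -0.0003, -0.0003], [-0.0, -0.0003, -0.0003], [-0.0, -0.0003, -0.0003], [-0.0, -0.0003, -0.0003], [-0.0, -0.0003, -0.0003], [-0.0, -0.0003, -0.0003]] 
off [[0.031, 0.177, 0.365], [0.031, 0.177, 0.365], [0.031, 0.177, 0.365], [0.031, 0.177, 0.365], [0.032, 0.177, 0.365], [0.032, 0.177, 0.365]]
```

{"method": "servo_tool", "body": {
  "rot": [
    [0, 0, 0],
    [0, 0, 0],
    [0, 0, 0],
    [0, 0, 0],
    [0, 0, 0],
    [0, 0, 0],
    [0, 0, 0],
    [0, 0, 0]
  ],
  "offset": [
    [0, 0.177, 0.365],
    [0, 0.177, 0.365],
    [0, 0.177, 0.365],
    [0, 0.177, 0.365],
    [0, 0.177, 0.365],
    [0.1, 0.177, 0.35],
    [0, 0, 0],
    [0, 0, 0]
  ],
  "claw": [0.6, 0.6, 0.6, 0.6, 0.6, 0.6, 0.6, 0.6]
}}

```text
clock: 37.55
tool_pos: [0.6823, -0.0451, 0.3387]
tool_rot: [-0.069, 0.705, 0.069, 0.702]
wrist_force: [-0.4, 0.4, 0.7]
finger_gap: 0.6
```

Run:
```python
from h import *
p,W=shot("wrist");cv2.imwrite("pics/w15.png",p["frame"]);print(inr(bot.sense()["tool_pos"]))
for d in vision.spot_point(p,"bar_grip")[:2]: w=world(W,d["location"]);print(round(d["conf"],2),inr(w),proj(p,W,w).round())
print(proj(p,W,rk(156,-55,232)))
go(rk(156,-55,214),YAW,n=5)
```

```text
[155.4 -55.6 339.9]
0.72 [149.6 -55.9 233.5] [247. 187.]
[255.02017005 185.44553428]
t 37.65 tcp [ 0.6819 -0.0463  0.3409] F [-0.  -0.2 -0.1] gap 0.597
toolaxes cols
 [[-0.001 -0.192  0.981]
 [-0.     0.981  0.192]
 [-1.    -0.    -0.001]]
N 5 
rot [[-0.0001, -0.0001, 0.0], [-0.0001, -0.0001, 0.0], [-0.0001, -0.0001, 0.0], [-0.0001, -0.0001, 0.0], [-0.0001, -0.0001, 0.0]] 
off [[0.254, 0.002, 0.002], [0.254, 0.002, 0.002], [0.254, 0.002, 0.002], [0.254, 0.002, 0.002], [0.254, 0.002, 0.002]]
```

View pics/w15.png

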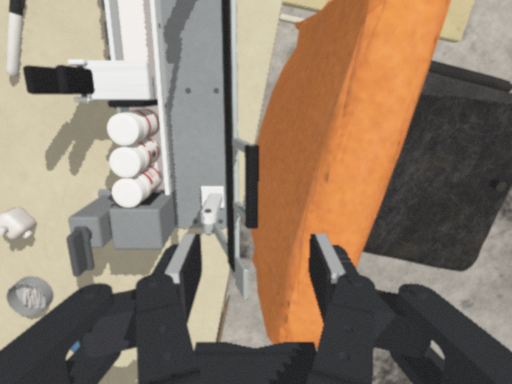

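The rod is at (251,187), in front of the orange case. I need to check the case's height and clearance by triangulating.

Run:
```python
from h import *
ps,Ws=shot("scene");pd,Wd=shot("side");pw,Ww=shot("wrist")
def tri(*obs):
    A=[];b=[]
    for p,W,u,v in obs:
        d=W[:3,:3]@np.array([(u-p["cx"])/p["fx"],(v-p["cy"])/p["fy"],1]);d/=np.linalg.norm(d);M=np.eye(3)-np.outer(d,d);A.append(M);b.append(M@W[:3,3])
    A=np.vstack(A);b=np.hstack(b);x=np.linalg.lstsq(A,b,rcond=None)[0];return x.round(3),np.linalg.norm(A@x-b).round(3)
print(tri((ps,Ws,251,103),(pd,Wd,327,145)),tri((ps,Ws,399,138),(pd,Wd,367,217)))
# wrist rays at table-ish and higher heights of case left edge
for z in(0,.1,.15,.2,.25,.3): print(z,inr(ray(pw,Ww,262,190,z)),inr(ray(pw,Ww,345,20,z)), inr(ray(pw,Ww,310,190,z)))
```

```text
(array([0.79 , 0.194, 0.131]), np.float64(0.009)) (array([ 0.785, -0.277,  0.161]), np.float64(0.005))
0 [ 167.  -131.9    0. ] [278. 108.  -0.] [ 242. -132.    0.]
0.1 [ 164.6 -101.6  100. ] [252.7  88.9 100. ] [ 224.2 -101.7  100. ]
0.15 [163.4 -86.4 150. ] [240.1  79.3 150. ] [215.2 -86.5 150. ]
0.2 [162.2 -71.2 200. ] [227.4  69.7 200. ] [206.3 -71.3 200. ]
0.25 [161. -56. 250.] [214.8  60.2 250. ] [197.4 -56.1 250. ]
0.3 [159.8 -40.9 300. ] [202.1  50.6 300. ] [188.4 -40.9 300. ]
```

The case tops out at about 0.16 m, well below the fingertips, so I'm descending onto the rod.

{"method": "servo_tool", "body": {
  "rot": [
    [0, 0, 0],
    [0, 0, 0],
    [0, 0, 0],
    [0, 0, 0],
    [0, 0, 0],
    [0, 0, 0],
    [0, 0, 0],
    [0, 0, 0],
    [0, 0, 0],
    [0, 0, 0],
    [0, 0, 0],
    [0, 0, 0]
  ],
  "offset": [
    [0.3, 0, -0.02],
    [0.35, 0, 0],
    [0.3, 0, 0],
    [0.2, 0, 0],
    [0.12, 0, 0],
    [0, 0, 0],
    [0, 0, 0],
    [0, 0, 0],
    [0, 0, 0],
    [0, 0, 0],
    [0, 0, 0],
    [0, 0, 0]
  ],
  "claw": [0.6, 0.6, 0.6, 0.6, 0.6, 0.6, 0.4, 0.2, 0.05, 0.05, 0.05, 0.05],
  "force": 40
}}

```text
clock: 39.0
tool_pos: [0.6815, -0.0464, 0.2161]
tool_rot: [-0.069, 0.703, 0.068, 0.705]
wrist_force: [0.8, -0.4, 6.0]
finger_gap: 0.11
```

Run:
```python
from h import *
s=st();q=inr(s["tool_pos"]);print(q)
r=152;x0=q[0]-95;th0=np.arccos(-x0/r);print("theta",th0,"rod z model",92+r*np.sin(th0))
th=np.linspace(th0,0,20);pts=np.c_[95-r*np.cos(th),92+r*np.sin(th)];d=np.diff(pts,axis=0)/100
print([[round(-b,3),0,round(a,3)] for a,b in d])
```

```text
t 39.0 tcp [ 0.6815 -0.0464  0.2161] F [ 0.8 -0.4  6. ] gap 0.11
toolaxes cols
 [[ 0.004 -0.193  0.981]
 [-0.001  0.981  0.193]
 [-1.    -0.001  0.003]]
[154.8 -56.  216.1]
theta 1.9751461005646684 rod z model 231.74247743617542
[[np.float64(-0.055), 0, np.float64(-0.148)], [np.float64(-0.039), 0, np.float64(-0.153)], [np.float64(-0.023), 0, np.float64(-0.156)], [np.float64(-0.006), 0, np.float64(-0.158)], [np.float64(0.01), 0, np.float64(-0.158)], [np.float64(0.026), 0, np.float64(-0.156)], [np.float64(0.042), 0, np.float64(-0.152)], [np.float64(0.058), 0, np.float64(-0.147)], [np.float64(0.073), 0, np.float64(-0.14)], [np.float64(0.087), 0, np.float64(-0.132)], [np.float64(0.1), 0, np.float64(-0.122)], [np.float64(0.112), 0, np.float64(-0.111)], [np.float64(0.123), 0, np.float64(-0.099)], [np.float64(0.133), 0, np.float64(-0.085)], [np.float64(0.141), 0, np.float64(-0.071)], [np.float64(0.148), 0, np.float64(-0.056)], [np.float64(0.153), 0, np.float64(-0.041)], [np.float64(0.156), 0, np.float64(-0.025)], [np.float64(0.158), 0, np.float64(-0.008)]]
```

{"method": "servo_tool", "body": {
  "rot": [
    [0, 0, 0],
    [0, 0, 0],
    [0, 0, 0],
    [0, 0, 0],
    [0, 0, 0]
  ],
  "offset": [
    [-0.055, 0, -0.148],
    [-0.039, 0, -0.153],
    [-0.023, 0, -0.156],
    [-0.006, 0, -0.158],
    [0.01, 0, -0.158]
  ],
  "claw": [0.05, 0.05, 0.05, 0.05, 0.05]
}}

```text
clock: 39.5
tool_pos: [0.6065, -0.061, 0.2281]
tool_rot: [-0.069, 0.701, 0.068, 0.707]
wrist_force: [2.9, 0.0, 5.0]
finger_gap: 0.116
```

{"method": "servo_tool", "body": {
  "rot": [
    [0, 0, 0],
    [0, 0, 0],
    [0, 0, 0],
    [0, 0, 0],
    [0, 0, 0],
    [0, 0, 0]
  ],
  "offset": [
    [0.026, 0, -0.156],
    [0.042, 0, -0.152],
    [0.058, 0, -0.147],
    [0.073, 0, -0.14],
    [0.087, 0, -0.132],
    [0.1, 0, -0.122]
  ],
  "claw": [0.05, 0.05, 0.05, 0.05, 0.05, 0.05]
}}

```text
clock: 40.1
tool_pos: [0.522, -0.0776, 0.1875]
tool_rot: [-0.069, 0.702, 0.068, 0.705]
wrist_force: [0.1, 0.0, 3.2]
finger_gap: 0.107
```

Run:
```python
from h import *
s=st();q=inr(s["tool_pos"]);print(q);a=q[0]-95;b=q[2]+15.6-92;print(np.hypot(a,b),np.arctan2(b,-a))
```

```text
t 40.1 tcp [ 0.522  -0.0776  0.1875] F [0.1 0.  3.2] gap 0.107
toolaxes cols
 [[ 0.004 -0.192  0.981]
 [-0.     0.981  0.192]
 [-1.    -0.001  0.004]]
[ -7.8 -55.9 187.5]
151.36396532860783 0.8241818848846575
```

Perfect arc. Continuing down.

{"method": "servo_tool", "body": {
  "rot": [
    [0, 0, 0],
    [0, 0, 0],
    [0, 0, 0],
    [0, 0, 0],
    [0, 0, 0],
    [0, 0, 0],
    [0, 0, 0],
    [0, 0, 0],
    [0, 0, 0]
  ],
  "offset": [
    [0.112, 0, -0.111],
    [0.123, 0, -0.099],
    [0.133, 0, -0.085],
    [0.141, 0, -0.071],
    [0.148, 0, -0.056],
    [0.153, 0, -0.041],
    [0.156, 0, -0.025],
    [0.12, 0, -0.008],
    [0, 0, 0]
  ],
  "claw": [0.05, 0.05, 0.05, 0.05, 0.05, 0.05, 0.05, 0.05, 0.05]
}}

```text
clock: 41.0
tool_pos: [0.4734, -0.0872, 0.0805]
tool_rot: [-0.068, 0.704, 0.069, 0.703]
wrist_force: [-2.7, 2.5, 16.6]
finger_gap: 0.108
```

Run:
```python
from h import *
s=st();q=inr(s["tool_pos"]);print(q);a=q[0]-95;b=q[2]+15.6-92;print(np.hypot(a,b),np.arctan2(b,-a))
```

```text
t 41.0 tcp [ 0.4734 -0.0872  0.0805] F [-2.7  2.5 16.6] gap 0.108
toolaxes cols
 [[-0.001 -0.193  0.981]
 [ 0.     0.981  0.193]
 [-1.     0.001 -0.001]]
[-57.3 -56.   80.5]
152.3551771355342 0.026914051117017924
```

{"method": "servo_tool", "body": {
  "rot": [
    [0, 0, 0],
    [0, 0, 0]
  ],
  "offset": [
    [0.02, 0, 0],
    [0, 0, 0]
  ],
  "claw": [0.05, 0.05]
}}

```text
clock: 41.2
tool_pos: [0.4734, -0.0873, 0.0803]
tool_rot: [-0.069, 0.704, 0.069, 0.703]
wrist_force: [-9.3, 3.6, 25.8]
finger_gap: 0.112
```

The bar is against its stop (pressing 2 mm further moved it 0.2 mm). I'll release and go to the turnbutton.

{"method": "servo_tool", "body": {
  "rot": [
    [0, 0, 0],
    [0, 0, 0],
    [0, 0, 0],
    [0, 0, 0],
    [0, 0, 0],
    [0, 0, 0],
    [0, 0, 0],
    [0, 0, 0],
    [0, 0, 0]
  ],
  "offset": [
    [-0.025, 0, 0],
    [0, 0, 0],
    [0, 0, 0],
    [0, 0, 0],
    [-0.15, 0, 0],
    [-0.3, 0, 0],
    [-0.4, 0, 0],
    [-0.4, 0, 0],
    [0, 0, 0]
  ],
  "claw": [0.05, 0.3, 0.45, 0.45, 0.45, 0.45, 0.45, 0.45, 0.45]
}}

```text
clock: 42.1
tool_pos: [0.4755, -0.0882, 0.2096]
tool_rot: [-0.07, 0.701, 0.067, 0.707]
wrist_force: [0.6, -0.4, 0.8]
finger_gap: 0.447
```

Run:
```python
from h import *
for n in("scene","side","wrist"):
    p,W=shot(n)
    for t in("bar_grip","button_grip","squeeze_grip","lever_pad"):
        for d in vision.spot_point(p,t)[:1]: w=world(W,d["location"]);print(n,t,round(d["conf"],2),inr(w))
go(rk(-62,-157,200),YAW)
```

```text
scene bar_grip 0.92 [-59.  -52.3 101.9]
scene button_grip 0.62 [ -62.7 -162.8  125.1]
scene squeeze_grip 0.95 [-64.1  28.1 100.8]
scene lever_pad 0.65 [-88.5  33.4  92.2]
side bar_grip 0.94 [-50.2 -59.2  99.6]
side button_grip 0.66 [ -60.6 -161.8  126.4]
side squeeze_grip 0.88 [-60.   27.7  97. ]
side lever_pad 0.44 [-84.9  30.2  96.6]
wrist bar_grip 0.55 [-58.  -54.8 100.6]
wrist button_grip 0.8 [ -59.9 -165.3  123.5]
wrist squeeze_grip 0.65 [-63.   31.1  97.5]
wrist lever_pad 0.79 [-87.9  32.3  97.8]
t 42.85 tcp [ 0.4726 -0.087   0.2038] F [-0.6  0.5 -0.2] gap 0.449
toolaxes cols
 [[-0.    -0.193  0.981]
 [ 0.     0.981  0.193]
 [-1.     0.    -0.   ]]
N 3 
rot [[-0.0, -0.0, -0.0], [-0.0, -0.0, -0.0], [-0.0, -0.0, -0.0]] 
off [[0.013, -0.338, -0.013], [0.013, -0.338, -0.013], [0.013, -0.338, -0.013]]
```

{"method": "servo_tool", "body": {
  "rot": [
    [0, 0, 0],
    [0, 0, 0],
    [0, 0, 0],
    [0, 0, 0],
    [0, 0, 0],
    [0, 0, 0],
    [0, 0, 0],
    [0, 0, 0]
  ],
  "offset": [
    [0, -0.3, -0.02],
    [0, -0.35, -0.02],
    [0, -0.33, 0],
    [0, 0, 0],
    [0.3, 0, 0],
    [0.3, 0, 0],
    [0.2, 0, 0],
    [0, 0, 0]
  ],
  "claw": [0.4, 0.4, 0.4, 0.4, 0.4, 0.4, 0.4, 0.4]
}}

```text
clock: 43.65
tool_pos: [0.4851, -0.1819, 0.1203]
tool_rot: [-0.067, 0.706, 0.07, 0.702]
wrist_force: [-0.1, 0.1, 0.1]
finger_gap: 0.4
```

Run:
```python
from h import *
s=st();print(inr(s["tool_pos"]))
```

```text
t 43.65 tcp [ 0.4851 -0.1819  0.1203] F [-0.1  0.1  0.1] gap 0.4
toolaxes cols
 [[-0.007 -0.193  0.981]
 [ 0.004  0.981  0.193]
 [-1.     0.005 -0.006]]
[ -64.  -151.2  120.3]
```

{"method": "servo_tool", "body": {
  "rot": [
    [0, 0, 0],
    [0, 0, 0],
    [0, 0, 0],
    [0, 0, 0],
    [0, 0, 0],
    [0, 0, 0],
    [0, 0, 0]
  ],
  "offset": [
    [-0.01, -0.045, 0.015],
    [0, 0, 0],
    [0, 0, 0],
    [0, 0, 0],
    [0, 0, 0],
    [0, 0, 0],
    [0, 0, 0]
  ],
  "claw": [0.4, 0.2, 0, 0, 0, 0, 0],
  "force": 30
}}

```text
clock: 44.35
tool_pos: [0.4886, -0.1894, 0.1271]
tool_rot: [-0.07, 0.705, 0.068, 0.702]
wrist_force: [-8.2, -1.9, 6.4]
finger_gap: 0.097
```

Run:
```python
from h import *
s=st();print(inr(s["tool_pos"]))
```

```text
t 44.35 tcp [ 0.4886 -0.1894  0.1271] F [-8.2 -1.9  6.4] gap 0.097
toolaxes cols
 [[-0.004 -0.194  0.981]
 [-0.003  0.981  0.194]
 [-1.    -0.002 -0.005]]
[ -62.  -159.2  127.1]
```

{"method": "servo_tool", "body": {
  "rot": [
    [-0.07, 0, 0],
    [-0.09, 0, 0],
    [-0.09, 0, 0],
    [-0.09, 0, 0],
    [-0.09, 0, 0],
    [-0.09, 0, 0]
  ],
  "offset": [
    [0, 0, 0.005],
    [0, 0, 0.005],
    [0, 0, 0.005],
    [0, 0, 0.005],
    [0, 0, 0.005],
    [0, 0, 0.005]
  ],
  "claw": [0, 0, 0, 0, 0, 0]
}}

```text
clock: 44.95
tool_pos: [0.4911, -0.1876, 0.1271]
tool_rot: [-0.333, 0.626, 0.333, 0.622]
wrist_force: [-7.7, -0.2, 7.4]
finger_gap: 0.093
```

Run:
```python
from h import *
s=st();print(inr(s["tool_pos"]),np.round(s["torque"],2),np.round(s["joint_positions"],2))
```

```text
t 44.95 tcp [ 0.4911 -0.1876  0.1271] F [-7.7 -0.2  7.4] gap 0.093
toolaxes cols
 [[-0.004 -0.831  0.557]
 [-0.002  0.557  0.831]
 [-1.     0.002 -0.004]]
[ -59.2 -158.   127.1] [-0.17  1.42 -0.09] [-0.56  0.07  2.02 -0.    1.05 -1.53]
```

{"method": "servo_tool", "body": {
  "rot": [
    [-0.09, 0, 0],
    [-0.09, 0, 0],
    [-0.09, 0, 0],
    [-0.09, 0, 0],
    [-0.09, 0, 0],
    [-0.085, 0, 0],
    [0, 0, 0]
  ],
  "offset": [
    [0, 0, 0.005],
    [0, 0, 0.005],
    [0, 0, 0.005],
    [0, 0, 0.005],
    [0, 0, 0.005],
    [0, 0, 0.005],
    [0, 0, 0]
  ],
  "claw": [0, 0, 0, 0, 0, 0, 0]
}}

```text
clock: 45.65
tool_pos: [0.4917, -0.1845, 0.1271]
tool_rot: [-0.548, 0.447, 0.55, 0.444]
wrist_force: [-8.9, -1.4, 7.9]
finger_gap: 0.095
```

Run:
```python
from h import *
s=st();print(inr(s["tool_pos"]),np.round(s["torque"],2),np.round(s["joint_positions"],2))
```

```text
t 45.65 tcp [ 0.4917 -0.1845  0.1271] F [-8.9 -1.4  7.9] gap 0.095
toolaxes cols
 [[-0.005 -0.978 -0.207]
 [-0.002 -0.207  0.978]
 [-1.     0.005 -0.   ]]
[ -58.  -155.1  127.1] [-0.14  1.47  0.06] [-0.55  0.07  2.03 -0.    1.05 -2.33]
```

{"method": "servo_tool", "body": {
  "rot": [
    [0, 0, 0],
    [0, 0, 0],
    [0, 0, 0],
    [0, 0, 0],
    [0, 0, 0],
    [0, 0, 0],
    [0, 0, 0],
    [0, 0, 0],
    [0, 0, 0]
  ],
  "offset": [
    [0, 0, 0],
    [0, 0, 0],
    [0, 0, 0],
    [-0.2, 0, 0],
    [-0.4, 0, 0],
    [-0.4, 0, 0],
    [-0.4, 0, 0],
    [-0.3, 0.2, 0],
    [0, 0, 0]
  ],
  "claw": [0.2, 0.4, 0.4, 0.4, 0.4, 0.4, 0.4, 0.4, 0.4]
}}

```text
clock: 46.55
tool_pos: [0.4749, -0.1892, 0.3013]
tool_rot: [0.552, -0.446, -0.545, -0.447]
wrist_force: [1.3, 0.0, 0.7]
finger_gap: 0.403
```

Run:
```python
from h import *
st()
for n in("scene","side","wrist"):
    p,W=shot(n);cv2.imwrite(f"pics/end_{n}.png",p["frame"])
    for t in("bar_grip","button_grip","squeeze_grip","lever_pad","glue_stick","kit_pack","tally_counter"):
        for d in vision.spot_point(p,t)[:1]: w=world(W,d["location"]);print(n,t,round(d["conf"],2),inr(w) if t[-1] in "pd" and t!="tally" else "",w.round(3))
    for d in vision.regions_of(p,"button_grip")[:1]:
        r=d["region"].astype(np.uint8);ys,xs=np.nonzero(r);print(n,"button region",round(d["conf"],2),len(xs),xs.min(),xs.max(),ys.min(),ys.max(),"exp tip/back",proj(p,W,rk(-25,-155,137)).round(),proj(p,W,rk(-79,-155,137)).round(),"wing tip",proj(p,W,rk(-14,-155,113)).round())
bottles("side");bottles("scene")
```

```text
t 46.55 tcp [ 0.4749 -0.1892  0.3013] F [1.3 0.  0.7] gap 0.403
toolaxes cols
 [[ 0.009 -0.979 -0.204]
 [-0.006 -0.204  0.979]
 [-1.    -0.008 -0.008]]
scene bar_grip 0.82 [-54.5 -55.   98.3] [ 0.476 -0.086  0.098]
scene button_grip 0.51 [ -51.  -153.9  125.7] [ 0.498 -0.182  0.126]
scene squeeze_grip 0.56 [-63.5  29.2  99.3] [ 0.451 -0.005  0.099]
scene lever_pad 0.58 [-91.4  34.9  93.6] [ 0.422 -0.005  0.094]
scene glue_stick 0.72  [0.4   0.436 0.002]
scene kit_pack 0.81  [ 0.323  0.242 -0.003]
scene tally_counter 0.52  [ 0.535 -0.126  0.005]
scene button region 0.59 133 331 338 197 218 exp tip/back [337. 196.] [335. 212.] wing tip [336. 198.]
side bar_grip 0.8 [-52.5 -56.3 100. ] [ 0.478 -0.087  0.1  ]
side button_grip 0.73 [ -50.1 -154.2  126.8] [ 0.499 -0.182  0.127]
side squeeze_grip 0.79 [-58.8  28.9  95.9] [ 0.456 -0.004  0.096]
side lever_pad 0.73 [-205.9 -178.4   -2.3] [ 0.351 -0.236 -0.002]
side glue_stick 0.48  [ 0.407  0.432 -0.001]
side kit_pack 0.55  [ 0.326  0.237 -0.   ]
side tally_counter 0.49  [ 0.346 -0.237 -0.001]
side button region 0.69 184 260 279 211 223 exp t
[... 259 characters left out ...]
er_pad 0.74 [-88.5  30.5  94.9] [ 0.426 -0.008  0.095]
wrist tally_counter 0.83  [ 0.348 -0.234 -0.002]
wrist button region 0.56 983 244 264 167 224 exp tip/back [255. 221.] [256. 168.] wing tip [255. 222.]
bottle 0.67 [ 0.373  0.328 -0.   ] [215 156] bgr [101  42  82]
bottle 0.46 [ 0.524 -0.044  0.007] [266 207] bgr [174 177 173]
bottle 0.73 [ 0.378  0.33  -0.001] [150 196] bgr [117  51  94]
bottle 0.7 [0.568 0.284 0.001] [196 157] bgr [124 128  52]
bottle 0.64 [ 0.522 -0.085  0.005] [300 206] bgr [75 77 78]
bottle 0.64 [ 0.449 -0.005  0.101] [265 194] bgr [194 196 194]
bottle 0.54 [ 0.532 -0.124  0.003] [315 208] bgr [185 193 195]
bottle 0.35 [ 0.517 -0.022  0.002] [279 200] bgr [43 42 43]
```

```bash
python3 -c "
from h import *
print(bot.finish_job())"
```

```text
the job is handed in; nothing more can be done
None
```

I loaded all three white bottles into the rack, secured it, and handed the job in at about 47 s on the robot's clock. No verdict is reported at hand-in.

**What was done, in order:**
- I squeezed the lever, slid the follower back to the last notch and let go.
- I stood the three bottles in a tight row from the head block. The purple and turquoise look-alikes were left alone.
- I squeezed again, brought the follower up to the 0.125 notch and let go.
- I squared the turnbutton wing clear, because it had started about 20° off.
- I folded the bar down to its stop and turned the button about 91° over the tab.

**Last checks:**
- **Follower:** the slide moved exactly 120 mm to the three-bottle notch. The lever's spread in the image matched the earlier locked state, so I take the pin to be home. That is a visual comparison, not a direct reading.
- **Bar:** the networks put its grip at the expected down position, about 100 mm up. Pressing it 2 mm further moved it only 0.2 mm.
- **Turnbutton:** its grip read at rack x −51, y −155, with the wing pointing over the tab.
- **Other things on the table:** the glue stick, carton and counter read within a few millimetres of their starting places in the views that found them.

**Readings that disagreed:** the final side view misplaced the lever pad, and the final scene view misplaced the tally counter. Both looked like false detections, as the other views were consistent. The last picture checks were by network readings only, because my picture allowance was used up.

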